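Blow off washed accumulators and load them for dispatch

TASK

Blow off the freshly washed hydraulic accumulators: take every accumulator (steel ball with a yellow plug) off the black drain mat and stand it upright, yellow plug up, in a ring seat of the blow-off rack. When they all stand in the rack, squeeze the air gun's red trigger fully home, hold it there for a good second and a half and let it spring back. Then stand all the accumulators upright in the cups of the green dispatch tray, and leave the gland rings, wrench and tin on the bench where they are.

Things in the scene. Friction and masses are not known exactly. Their poses are not given: they have to be found in the camera images.
- acc_a_center (a point): ball-shaped steel accumulator, about 0.6 kg, 90 mm high: ball 60 mm across, on top a dark hexagon port 29 mm across (up to 66 mm), then a yellow plug 26 mm across and 24 mm high, the place to grip. Point on its axis 45 mm above its lowest point, z toward the plug; plug's middle 33 mm along z. Bottom-heavy: on a flat surface it rocks back nearly upright. None if absent in this run
- acc_b_center (a point): accumulator like acc_a, point at the same place; None if not there in this run
- acc_c_center (a point): accumulator like acc_a, point at the same place; None if not there in this run
- acc_d_center (a point): accumulator like acc_a, point at the same place; None if not there in this run
- rack_seat0 (a point): seat 0 of the blow-off rack, a steel ring with a cone-shaped mouth, 72 mm across, 28 mm high. This point lies on the ring's axis 29 mm above its rim, 61 mm above the bench: where the centre (acc_*_center) of an accumulator that stands in it comes to be; z up. An accumulator centres itself when let down within about 8 mm of the axis
- rack_seat1 (a point): seat 1 of the blow-off rack, like seat 0; the four stand in a row 72 mm apart along the station's y
- rack_seat2 (a point): seat 2 of the blow-off rack, like seat 0; the four stand in a row 72 mm apart along the station's y
- rack_seat3 (a point): seat 3 of the blow-off rack, like seat 0; the four stand in a row 72 mm apart along the station's y
- tray_cup0 (a point): cup 0 of the green dispatch tray (200 mm square, rim 18 mm high): black rubber ring of the same shape and size as the rack seats, this point likewise 29 mm above its rim, 61 mm above the bench, where the centre of a standing accumulator comes to be
- tray_cup1 (a point): cup 1 of the dispatch tray, like cup 0; the four stand in a square, 86 mm apart
- tray_cup2 (a point): cup 2 of the dispatch tray, like cup 0; the four stand in a square, 86 mm apart
- tray_cup3 (a point): cup 3 of the dispatch tray, like cup 0; the four stand in a square, 86 mm apart
- mat_center (a point): centre of the top of the flat black ribbed rubber drain mat, 220 x 220 mm and 5 mm thick, that the accumulators stand on at the start
- gun_grip (a point): blue air gun clamped lying on its side on a post, 105 mm above the bench, nozzle toward the rack, pistol profile seen from above. Fixed point on the grip's centre line; x away from the nozzle, y along the grip to the barrel, z up. Grip: bar 24 mm thick in x, 28 mm in z, from y -54 mm to the barrel (axis at y +60 mm, radius 16 mm, clamp top 22 mm above this point). Trigger on its -x side
- trigger_pad (a point): point on the front face of the red trigger blade (7 mm thick, 16 mm in z, 62 mm long): 34 mm in front (-x) of gun_grip when let go, 22 mm when home. Front of trigger to back of grip is 46 mm let go, 34 mm home. Squeeze by pinching trigger and grip together from above, closing along gun_grip's x; 25 mm and more is free round both
- trigger (a joint): angle of the gun's sprung trigger, rad: 0 let go, 0.28 fully home against its stop; hinged at the barrel end, about 5 N at the pad to start it and 11 N at the end; springs back by itself
- glands_tall: two steel gland rings stacked, 96 mm across, 100 mm high, beyond the station; origin under its centre; not part of the job, leave it alone
- glands_low: steel gland ring, 96 mm across, 50 mm high, beyond the station; origin under its centre; not part of the job, leave it alone
- wrench: wrench 200 mm long lying near the robot's base; not part of the job, leave it alone
- oil_tin: red tin 60 mm across, 110 mm high, near the robot's base; origin under its centre; not part of the job, leave it alone
Mind the look-alikes: they are no part of the job. What is shaped like the part that bears acc_c_center but orange or turquoise is not meant. Leave any brown look-alike of the part that bears acc_b_center alone.

How it is judged:
On the way, in this order (a step that is already met when the one before it is completed fails the run):
1. every accumulator stands upright in a seat of the blow-off rack ((distance between acc_a_center and rack_seat0 below 0.012 m or distance between acc_a_center and rack_seat1 below 0.012 m or distance between acc_a_center and rack_seat2 below 0.012 m or distance between acc_a_center and rack_seat3 below 0.012 m) and angle between each of acc_a_center, acc_b_center, acc_c_center, acc_d_center's own z axis and vertical below 0.25 rad and (distance between acc_b_center and rack_seat0 below 0.012 m or distance between acc_b_center and rack_seat1 below 0.012 m or distance between acc_b_center and rack_seat2 below 0.012 m or distance between acc_b_center and rack_seat3 below 0.012 m) and (distance between acc_c_center and rack_seat0 below 0.012 m or distance between acc_c_center and rack_seat1 below 0.012 m or distance between acc_c_center and rack_seat2 below 0.012 m or distance between acc_c_center and rack_seat3 below 0.012 m) and (distance between acc_d_center and rack_seat0 below 0.012 m or distance between acc_d_center and rack_seat1 below 0.012 m or distance between acc_d_center and rack_seat2 below 0.012 m or distance between acc_d_center and rack_seat3 below 0.012 m)), for 0.3 s.
2. with every accumulator standing in the rack, the trigger is squeezed home (over 0.25 rad) and held for 1 s (all of step 1 and value of joint trigger above 0.25 rad), for 1 s.
3. the trigger has sprung back (under 0.04 rad) (value of joint trigger below 0.04 rad), for 0.2 s.
At the end, for the whole second after the job is handed in: every accumulator that was there stands upright (within 0.25 rad) in a cup of the dispatch tray, its centre within 12 mm of the cup's point, at rest, and the trigger is let go ((distance between acc_a_center and tray_cup0 below 0.012 m or distance between acc_a_center and tray_cup1 below 0.012 m or distance between acc_a_center and tray_cup2 below 0.012 m or distance between acc_a_center and tray_cup3 below 0.012 m) and angle between each of acc_a_center, acc_b_center, acc_c_center, acc_d_center's own z axis and vertical below 0.25 rad and (distance between acc_b_center and tray_cup0 below 0.012 m or distance between acc_b_center and tray_cup1 below 0.012 m or distance between acc_b_center and tray_cup2 below 0.012 m or distance between acc_b_center and tray_cup3 below 0.012 m) and (distance between acc_c_center and tray_cup0 below 0.012 m or distance between acc_c_center and tray_cup1 below 0.012 m or distance between acc_c_center and tray_cup2 below 0.012 m or distance between acc_c_center and tray_cup3 below 0.012 m) and (distance between acc_d_center and tray_cup0 below 0.012 m or distance between acc_d_center and tray_cup1 below 0.012 m or distance between acc_d_center and tray_cup2 below 0.012 m or distance between acc_d_center and tray_cup3 below 0.012 m) and linear speed of each of acc_a, acc_b, acc_c, acc_d below 0.03 m/s and value of joint trigger below 0.04 rad); the robot touches nothing.
It fails at once if the tall stack of gland rings is moved more than 30 mm (distance of glands_tall from where it was at the start of the episode above 0.03 m).
It fails at once if the single gland ring is moved more than 30 mm (distance of glands_low from where it was at the start of the episode above 0.03 m).
It fails at once if the wrench is moved more than 30 mm (distance of wrench from where it was at the start of the episode above 0.03 m).
It fails at once if the tin is moved more than 30 mm (distance of oil_tin from where it was at the start of the episode above 0.03 m).
Of acc_a, acc_b, acc_c, acc_d only 3 to 4 are there at a start; the rules pass over those that are not, and their reading is None.
At some moment in a run one of acc_a, acc_b, acc_c, acc_d may be knocked a few centimetres aside while the robot is not near it.
Once in a run the grip may slacken for a moment while it holds something.
It also fails if it takes over 210 s, if anything falls off the work surface, if the arm or the gripper's body presses on something with over 40 N, if the wrist force passes 120 N, or if a joint passes its speed limit or range.

ROBOT

A 6-joint arm with a two-finger parallel gripper is mounted at the origin on the work surface. World frame = base frame: x ahead of the robot, y to its left, z up, the work surface at z = 0. Lengths are in m, angles in rad, forces in N, time in s.
With the tool pointing down it reaches from about 0.325 to 0.85 m from the base axis. Payload 4.4 kg.
Tool frame: the origin (TCP) lies at the very end of the fingers, on their centre line; the grasp point (between the pads) lies 19 mm behind it (bot.grip_depth is the distance from the TCP to the grasp point, in m); z points along the fingers, y is the line along which they close (so a half turn about z gives the same grasp; the last joint's range is limited). The gripper opens to 94 mm and grips with 3 to 60 N. Pads are 16 mm wide; open, the fingers measure 119 mm over their backs; the gripper's body (75 mm by 177 mm) begins 78 mm behind the grasp point.
Start: joints at [1.042, 0.207, 1.542, -0, 1.393, -0.15], TCP at [0.212, 0.534, 0.205] pointing down, gripper open.
Joint ranges: [-2.73, 2.73], [-0.86, 2.22], [0.23, 2.46], [-1.11, 4.25], [0.08, 2.63], [-2.82, 2.82]. Speed limits (rad/s): [2.79, 2.79, 3.14, 3.14, 3.14, 3.14].

INTERFACE

Orientations are given as a rotation vector (axis times angle).
In Python, from station import read_state, optics, ticket, bot gives the robot as it stands. The module is installed in compiled form; this text tells all that it offers.
- The arm moves only by the shell command python3 -m pendant 'ROWS' [OPENING] [FORCE]. ROWS is text: rows parted by semicolons, each of 4 numbers parted by spaces: the shift along the world's x, y, z in cm, then the turn about the world's z in degrees. A call has 1 to 8 rows; each row is the pose to reach, as a shift and turn from the pose commanded when the call began; what a row does not reach only later rows make up. A row lasts 1/12 s, in which the tool goes at most 41.7 mm and 7.16 degrees, less where a joint would pass 70% of its speed; a pose out of reach is approached as far as the arm can. A call with a gripper value outside its range is refused whole. OPENING is the gripper's target within -1 to 1 (fully open at 1, half-way at 0, shut at -1), set as the call begins (- or left out, the last holds). The fingers move at their own pace and stop on an object; FORCE is the grip in N (left out, the last holds). Time passes only in rows, so rows that repeat a pose let the fingers close. It gives the time, the measured TCP pose, the force, the opening and the grip force at its end, in the units of the state.
- read_state(): the state, without advancing time (a new reading comes with each control period).
- optics.camera(name): name is "scene" or "side" or "wrist"; returns a dict with "frame" (384x512x3 uint8, red, green, blue), "fx", "fy", "cx", "cy" (pixels), "xyz" and "orientation" of the camera in the world. Camera axes: x right, y down, z forward; pixel columns grow to the right and rows downward; lengths in m; the calibration is good to about 2 mm. A picture is of the moment at which its call begins. There is no depth.
- ticket.close_job(): hands the job in; it is judged then, once.
The state is a dict: "clock": time; "q": joint angles; "joint_vel": joint speeds; "effort": joint torques, N m; "tool_pos": TCP position; "ee_rot": TCP orientation; "ft_force": force on the tool from outside, world axes, zero at the start; "wrist_torque": the same for the moment, N m; "finger_gap": finger opening in m; "grip_force": force on a finger pad.
Only numpy, scipy, OpenCV 4.12 (cv2) and the standard library are available. Lean on these libraries where they do the work, as an engineer would, in place of code of your own. Each camera call takes 0.05 s, during which the arm holds its last target. There are 200 camera calls.

## Working session

There is one attempt and no reset: what is moved stays moved. The work goes in short steps, Python scripts to look and compute and a shell command to move; the robot and the scene stay as the last step left them, time stands still between calls to the robot, and variables do not carry over. Pictures are saved under pics/ and viewed, at most 14 in all, crops included, and the job is handed in when it is done.

```bash
mkdir -p pics
cat > h.py <<'E'
import numpy as np, cv2
from scipy.spatial.transform import Rotation as R
from station import read_state, optics, ticket, bot
def cam(n):
    c=optics.camera(n); c['R']=R.from_rotvec(c['orientation']).as_matrix() if np.size(c['orientation'])==3 else np.array(c['orientation']); c['xyz']=np.array(c['xyz']); return c
def ray(c,u,v):
    d=c['R']@np.array([(u-c['cx'])/c['fx'],(v-c['cy'])/c['fy'],1]); return d/np.linalg.norm(d)
def onz(c,u,v,z):
    d=ray(c,u,v); return c['xyz']+d*(z-c['xyz'][2])/d[2]
def proj(c,p):
    q=c['R'].T@(np.array(p)-c['xyz']); return np.array([c['fx']*q[0]/q[2]+c['cx'],c['fy']*q[1]/q[2]+c['cy']])
def save(c,n): cv2.imwrite('pics/'+n,c['frame'][:,:,::-1])
def blobs(c,lo,hi,amin=30):
    m=cv2.inRange(cv2.cvtColor(c['frame'],cv2.COLOR_RGB2HSV),lo,hi)
    n,l,s,ce=cv2.connectedComponentsWithStats(m)
    return [(ce[i].round(1),s[i]) for i in range(1,n) if s[i][4]>=amin]
YEL=((22,120,90),(34,255,255))
E
python3 - <<'E'
from h import *
for n in ['scene','side','wrist']:
    c=cam(n); save(c,n+'0.png'); print(n,c['xyz'],c['orientation'],c['fx'],c['cx'],c['cy'])
    for b in blobs(c,*YEL): print(b)
print(read_state())
E
```

```text
scene [1.06325975 0.64504012 0.8942211 ] [-0.8222954  -2.52585156  1.10569124] 390.9568190622004 256.3521563879448 188.73466571291266
(array([189.6, 119.6]), array([187, 116,   7,   8,  41], dtype=int32))
(array([259.9, 125.3]), array([257, 122,   7,   8,  48], dtype=int32))
(array([224.6, 131.1]), array([222, 127,   7,   9,  52], dtype=int32))
(array([201.7, 140. ]), array([199, 136,   7,   9,  54], dtype=int32))
(array([235.2, 140.2]), array([232, 136,   7,   9,  56], dtype=int32))
(array([215.3, 149.6]), array([212, 145,   8,  10,  64], dtype=int32))
(array([153.2, 149.9]), array([150, 146,   8,   9,  56], dtype=int32))
side [ 0.30131757 -1.03018548  0.67758035] [-2.08593652  0.24210401 -0.12125815] 349.2869926195899 255.57658336163055 198.07933053253075
(array([279.3, 247.2]), array([275, 242,   9,  12,  91], dtype=int32))
(array([248.4, 253.4]), array([244, 248,  10,  12, 103], dtype=int32))
(array([291.5, 265. ]), array([287, 258,  11,  14, 120], dtype=int32))
(array([359.6, 268.5]), array([355, 263,  11,  12, 106], dtype=int32))
(array([199.8, 270.3]), array([195, 265,  10,  1
[... 295 characters left out ...]

{'clock': 0.15, 'q': array([ 1.04247102e+00,  2.07263349e-01,  1.54258454e+00,  2.34706330e-05,
        1.39352019e+00, -1.50539672e-01]), 'joint_vel': array([-4.42325118e-04, -2.51092011e-03, -3.02669591e-03,  2.27038464e-04,
       -9.12426002e-04,  7.06188796e-05]), 'effort': array([ 1.73613007e-04, -3.71313357e+01, -2.81812066e+01,  6.99542533e-02,
        3.27189651e-02, -8.46892885e-05]), 'tool_pos': array([0.21180676, 0.53390578, 0.20455493]), 'ee_rot': array([-5.89792750e-01, -3.08510800e+00,  2.61711788e-03]), 'ft_force': array([0.37377409, 0.09800661, 0.41826016]), 'wrist_torque': array([ 0.00273349,  0.03061555, -0.00155295]), 'grip_force': 0.0, 'finger_gap': 0.09392642383234354}
```

View pics/scene0.png

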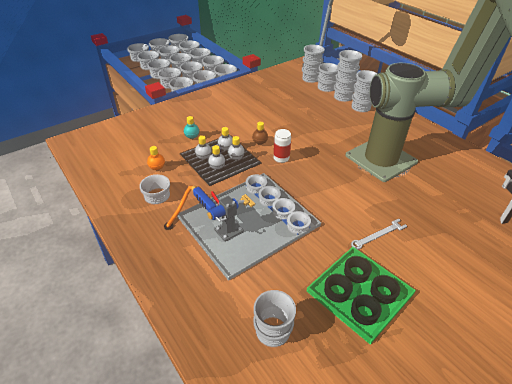

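View pics/side0.png

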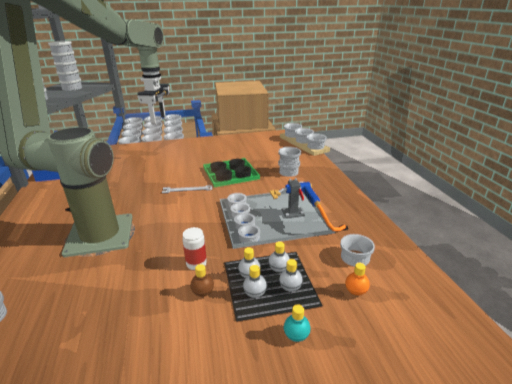

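The scene shows four steel balls on the mat, with yellow plugs at about (225,131), (202,140), (235,140) and (215,150). The turquoise, orange and brown look-alikes stand off it. Rack rings run from (257,184) to (299,221), the gun is at about (215,205), and the green tray is around (360,290). The side view agrees. Next I'll triangulate and enlarge the rack, gun and tray.

```bash
cat >> h.py <<'E'
def tri(c1,p1,c2,p2):
    A=[];b=[];D=[ray(c1,*p1),ray(c2,*p2)];O=[c1['xyz'],c2['xyz']]
    M=sum(np.eye(3)-np.outer(d,d) for d in D);v=sum((np.eye(3)-np.outer(d,d))@o for d,o in zip(D,O))
    p=np.linalg.solve(M,v); return p,np.linalg.norm((np.eye(3)-np.outer(D[0],D[0]))@(p-O[0]))*2
def crop(c,x0,y0,w,h,s,n):
    cv2.imwrite('pics/'+n,cv2.resize(c['frame'][y0:y0+h,x0:x0+w,::-1],None,fx=s,fy=s,interpolation=cv2.INTER_CUBIC))
E
python3 - <<'E'
from h import *
c=cam('scene');d=cam('side')
a=[b[0] for b in blobs(c,*YEL)];e=[b[0] for b in blobs(d,*YEL)]
for p in a:
    for q in e:
        x,g=tri(c,p,d,q)
        if g<.008 and .03<x[2]<.13: print(p,q,x.round(4),round(g,4), onz(c,*p,.083)[:2].round(4),onz(d,*q,.083)[:2].round(4))
crop(c,175,165,155,120,5,'rack_s.png'); crop(d,210,175,150,75,5,'rack_d.png')
for n,k in (('scene',c),('side',d)):
    print(n,'green',[ (b[0],b[1][:5], onz(k,*b[0],.0)) for b in blobs(k,(45,120,60),(75,255,255),300)])
    m=cv2.inRange(cv2.cvtColor(k['frame'],cv2.COLOR_RGB2HSV),(0,180,90),(6,255,255))
    print('red',[b[:2] for b in blobs(k,(0,180,90),(6,255,255),8)])
E
```

```text
[189.6 119.4] [297.6 311.4] [ 0.5012 -0.5278  0.0799] 0.0008 [ 0.5031 -0.5232] [ 0.5005 -0.5306]
[260.  125.3] [199.9 270.3] [ 0.3049 -0.3425  0.0781] 0.0012 [ 0.3088 -0.3366] [ 0.3054 -0.3487]
[224.6 131.1] [254.4 271. ] [ 0.4373 -0.382   0.0821] 0.0011 [ 0.4375 -0.3808] [ 0.4375 -0.3834]
[201.7 140. ] [291.5 264.9] [ 0.534  -0.3822  0.0821] 0.0012 [ 0.534  -0.3808] [ 0.5342 -0.3835]
[235.2 140.3] [248.3 253.4] [ 0.4372 -0.3117  0.0821] 0.0005 [ 0.4382 -0.3107] [ 0.4368 -0.3126]
[215.3 149.6] [279.2 247.2] [ 0.5242 -0.3058  0.0822] 0.0 [ 0.5248 -0.3048] [ 0.5239 -0.3068]
[153.2 149.9] [359.5 268.6] [ 0.6973 -0.4323  0.0786] 0.0007 [ 0.6989 -0.4263] [ 0.6948 -0.4368]
scene green [(array([360.1, 296.9]), array([ 307,  247,  109,   97, 2777], dtype=int32), array([0.50141669, 0.36022037, 0.        ]))]
red [(array([249.1,  59.7]), array([243,  55,  17,  13, 111], dtype=int32)), (array([152.8,  88.1]), array([145,  82,  19,  16, 135], dtype=int32)), (array([279.3, 151.1]), array([274, 144,  16,  14, 123], dtype=int32)), (array([214.3, 196.5]), array([211, 191,   8,  12,  33], dtype=int32))]
side green []
red [(array([300.7, 193.7]), array([299, 190,   4,   9,  11], dtype=int32)), (array([200.1, 255. ]), array([194, 246,  12,  17, 118], dtype=int32)), (array([188. , 259.3]), array([186, 257,   5,   5,  12], dtype=int32))]
```

View pics/rack_s.png

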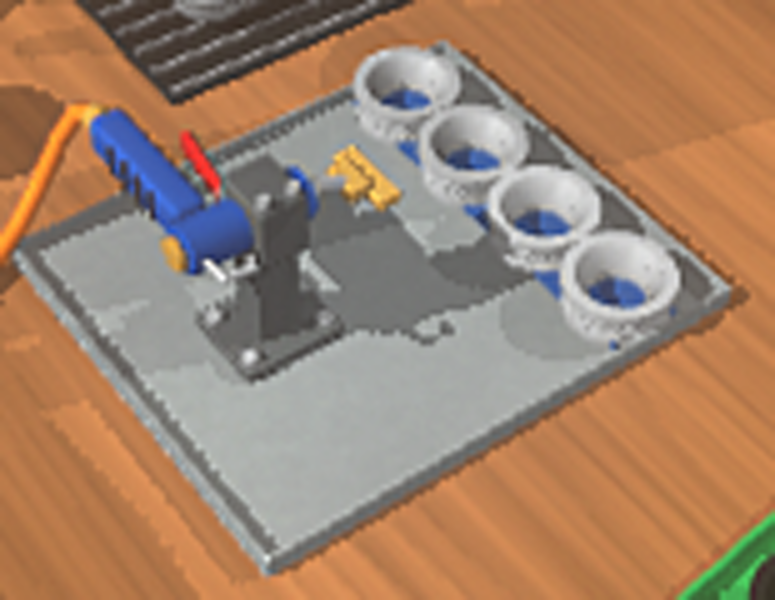

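View pics/rack_d.png

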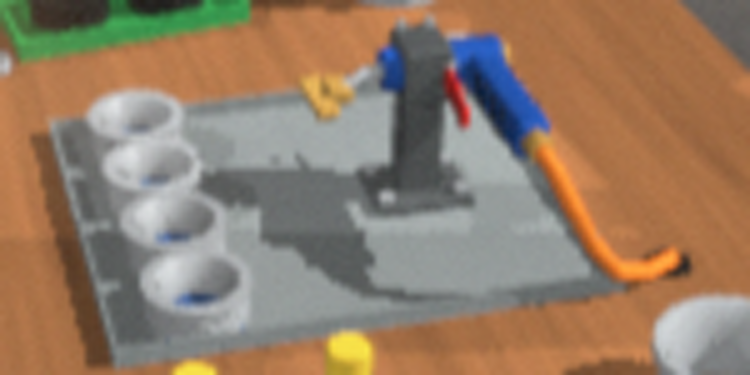

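Crop pixels: the scene rim centres are about (408,88), (474,147), (545,208) and (620,277), and the side ones (135,113) to (194,280). The grip is the blue bar running from (105,125) to (200,215) in the scene crop, with the red trigger at (200,160) on its rack side.

Run:
```python
from h import *
c=cam('scene');d=cam('side')
S=np.array([(408,88),(474,147),(545,208),(620,277)])/5+[175,165]; D=np.array([(194,280),(171,217),(151,163),(135,113)])/5+[210,175]
for p,q in zip(S,D): print(tri(c,p,d,q), onz(c,*p,.032).round(4),onz(d,*q,.032).round(4))
print('grip hi',onz(c,175+105/5,165+125/5,.119),onz(c,175+190/5,165+205/5,.119))
# tray: green outline & black rings
k=c;hsv=cv2.cvtColor(k['frame'],cv2.COLOR_RGB2HSV)
m=cv2.inRange(hsv[240:350,300:420],(0,0,0),(180,255,60)); n,l,s,ce=cv2.connectedComponentsWithStats(m)
for i in range(1,n):
    if s[i][4]>100: print('cup',ce[i]+[300,240],s[i],onz(c,*(ce[i]+[300,240]),.026))
crop(c,300,240,120,105,5,'tray.png')
```

```text
(array([ 0.47329292, -0.13508941,  0.02671546]), np.float64(0.001599573821093707)) [ 0.476  -0.1302  0.032 ] [ 0.4725 -0.1429  0.032 ]
(array([ 0.47317721, -0.06266987,  0.02816007]), np.float64(0.0006425981889946233)) [ 0.4754 -0.0595  0.032 ] [ 0.4724 -0.0687  0.032 ]
(array([0.47227539, 0.00773101, 0.02894776]), np.float64(0.0016132441142446706)) [0.4735 0.0101 0.032 ] [0.4721 0.0021 0.032 ]
(array([0.47341768, 0.07981031, 0.02925865]), np.float64(0.002336899255670772)) [0.474  0.0817 0.032 ] [0.4736 0.074  0.032 ]
grip hi [ 0.6985487  -0.12862233  0.119     ] [ 0.69308548 -0.04354258  0.119     ]
cup [357.03636364 278.39090909] [ 45  34  25   9 110] [0.48247657 0.32539279 0.026     ]
cup [337.55988024 291.17664671] [ 25  38  27  24 334] [0.55221303 0.32291293 0.026     ]
cup [371.46256983 303.18994413] [ 51  38  46  47 895] [0.50809978 0.3976111  0.026     ]
```

View pics/tray.png

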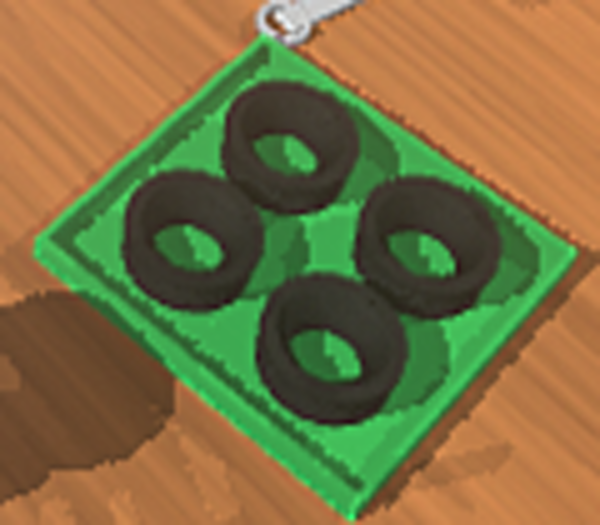

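Triangulated seats lie at x≈0.473 with a 72 mm pitch, as specified. The plugs come out at z≈0.082, as expected. Next I go over the tray with the tool turned, for a wrist look.

```bash
python3 -m pendant '3 -2 1 -7;6 -5 2 -14;10 -8 4 -21;14 -12 6 -28;18 -15 8 -35;22 -18 10 -42;26 -21 10 -49;28 -24 10 -56' 1; python3 -m pendant '0.5 0 0 -6;0.8 0 0 -12.3;0.8 0 0 -12.3;0.8 0 0 -12.3'
python3 - <<'E'
from h import *
c=cam('wrist');save(c,'w_tray.png');print(c['xyz'],c['R'].round(3)); print(read_state()['tool_pos'],read_state()['ee_rot'])
np.save('wt.npy',c['frame'])
E
```

```text
clock: 1.02
tool_pos: [0.4548, 0.3324, 0.3003]
ee_rot: [1.976, 2.441, 0.005]
ft_force: [0.2, -0.5, 0.4]
finger_gap: 0.094
grip_force: 0.0
clock: 1.35
tool_pos: [0.4606, 0.3329, 0.2981]
ee_rot: [-2.218, -2.225, 0.001]
ft_force: [0.3, -0.0, 0.3]
finger_gap: 0.0943
grip_force: 0.0
[0.45961825 0.41739009 0.47629962] [[ 1.     0.002  0.001]
 [ 0.002 -0.958 -0.286]
 [-0.     0.286 -0.958]]
[0.46025895 0.33319823 0.29812146] [-2.21694548e+00 -2.22552504e+00  7.59455758e-04]
```

View pics/w_tray.png

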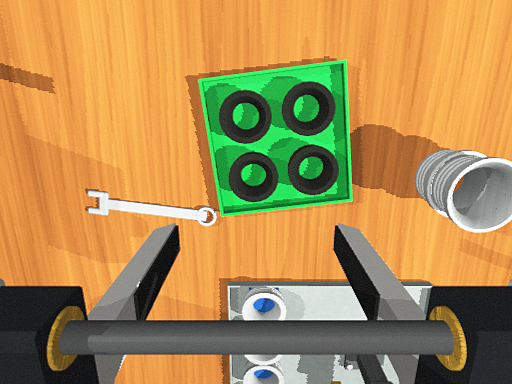

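The wrist view shows the tray with cups at about (244,116), (308,108), (253,176) and (313,169). The rack rings start at (264,300).

Run:
```python
from h import *
c=cam('wrist')
hsv=cv2.cvtColor(c['frame'],cv2.COLOR_RGB2HSV)
m=cv2.inRange(hsv,(0,0,0),(180,160,75)); m[:, :195]=0; m[:,350:]=0; m[210:]=0;m[:70]=0
m=cv2.morphologyEx(m,cv2.MORPH_OPEN,np.ones((3,3)))
cs,_=cv2.findContours(m,cv2.RETR_EXTERNAL,cv2.CHAIN_APPROX_NONE)
P=[]
for k in cs:
    if cv2.contourArea(k)>500:
        h=cv2.convexHull(k);(x,y),r=cv2.minEnclosingCircle(h);e=cv2.fitEllipse(h);p=onz(c,*e[0],.03);P.append(p);print(e,r,p.round(4))
P=np.array(P);print(np.linalg.norm(P[:,None]-P[None],axis=2).round(3),P.mean(0))
g=cv2.inRange(hsv,(45,120,60),(75,255,255));g[220:]=0
r=cv2.minAreaRect(np.argwhere(g)[:,::-1].astype(np.float32));print(r,onz(c,*r[0],.012))
d=cam('scene')
for q in P: print(proj(d,q).round(1))
```

```text
((253.1359100341797, 176.9086456298828), (48.70792770385742, 49.39551544189453), 4.791349411010742) 24.928693771362305 [0.455  0.3038 0.03  ]
((312.556884765625, 169.66268920898438), (49.40046310424805, 50.43878173828125), 87.44336700439453) 25.394140243530273 [0.5394 0.3147 0.03  ]
((245.13661193847656, 116.62088012695312), (51.86199951171875, 52.84263610839844), 169.75875854492188) 26.58022117614746 [0.4442 0.388  0.03  ]
((308.265380859375, 108.5062255859375), (52.024662017822266, 54.28609085083008), 36.30187225341797) 27.21245574951172 [0.5292 0.3989 0.03  ]
[[0.    0.085 0.085 0.121]
 [0.085 0.    0.12  0.085]
 [0.085 0.12  0.    0.086]
 [0.121 0.085 0.086 0.   ]] [0.49196203 0.35134415 0.03      ]
((280.2440185546875, 138.32423400878906), (141.26107788085938, 148.91416931152344), 83.2901611328125) [0.49380471 0.35647785 0.012     ]
[358.4 267. ]
[339.  285.5]
[385.6 286.7]
[366.5 307.2]
```

Cups agree with the 86 mm pitch and with the scene view. Now I pass over the station for a wrist look at the rack and gun.

```bash
python3 -m pendant '1 -3 0 0;2 -7 0 0;3.5 -11 0 0;4.5 -15 0 0;6 -19 0 0;7 -23 0 0;8 -27 0 0;9 -31 0 0'; python3 -m pendant '0.5 -4 0 0;1 -8 0 0;1 -10 0 0;1 -10 0 0;1 -10 0 0'
python3 - <<'E'
from h import *
c=cam('wrist');save(c,'w_rack.png');np.save('wr.npy',c['frame'])
import pickle;pickle.dump(c,open('wr.pkl','wb'))
print(read_state()['tool_pos'])
for b in blobs(c,(0,180,90),(6,255,255),20): print('red',b,onz(c,*b[0],.113))
for b in blobs(c,(100,150,60),(125,255,255),40): print('blue',b,onz(c,*b[0],.119))
E
```

```text
clock: 2.17
tool_pos: [0.5505, 0.0223, 0.2985]
ee_rot: [2.217, 2.225, 0.001]
ft_force: [0.9, 0.3, -0.1]
finger_gap: 0.0939
grip_force: 0.0
clock: 2.58
tool_pos: [0.5604, -0.0767, 0.2981]
ee_rot: [-2.22, -2.221, -0.0]
ft_force: [0.8, 1.7, 0.3]
finger_gap: 0.0939
grip_force: 0.0
[ 0.56040042 -0.07569487  0.29823219]
red (array([344.2, 171. ]), array([337, 150,  16,  45, 312], dtype=int32)) [ 0.66132028 -0.07774034  0.113     ]
red (array([ 89.3, 244.8]), array([ 57, 229,  51,  44, 903], dtype=int32)) [ 0.35240379 -0.17145668  0.113     ]
blue (array([190.5,  38.5]), array([178,  24,  26,  30, 610], dtype=int32)) [0.49278286 0.06182681 0.119     ]
blue (array([206.2,  67.6]), array([195,  60,  17,  17, 117], dtype=int32)) [0.50749701 0.03409394 0.119     ]
blue (array([193.8,  95.4]), array([182,  82,  25,  28, 541], dtype=int32)) [0.49304566 0.0063358  0.119     ]
blue (array([208.7, 122.6]), array([199, 115,  15,  15,  87], dtype=int32)) [ 0.50770767 -0.02213534  0.119     ]
blue (array([321.2, 128.4]), array([314, 115,  15,  28, 341], dtype=int32)) [ 0.63073483 -0.02844133  0.119     ]
blue (array([371., 165.]), array([ 353,  115,   41,  109, 2717], dtype=int32)) [ 0.68944169 -0.0693803   0.119     ]
blue (array([196.5, 147.3]), array([185, 136,  24,  24, 462], dtype=int32)) [ 0.49296305 -0.04916612  0.119     ]
blue (array([212.2, 172.7]), array([206, 167,  10,  12,  54], dtype=int32)) [ 0.50931181 -0.07824348  0.119     ]
blue (array([198.9, 194.8]), array([188, 185,  23,  21, 379], dtype=int32)) [ 0.49279777 -0.10464092  0.119     ]
```

View pics/w_rack.png

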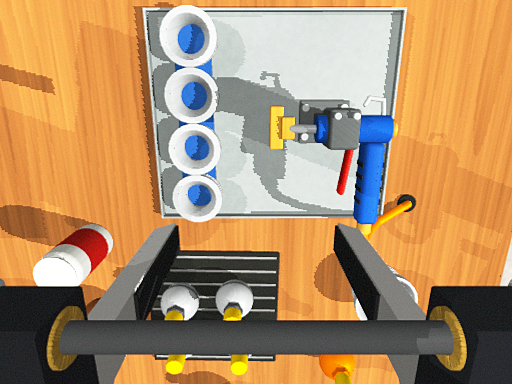

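Wrist view over the station: rims at about (188,36), (192,95), (194,149) and (197,197). The blue grip runs from (372,140) to (366,222), and the red trigger from (349,152) to (341,192).

Run:
```python
from h import *
import pickle;c=pickle.load(open('wr.pkl','rb'))
for p in [(188,36),(192,95),(194,149),(197,197)]: print('seat',onz(c,*p,.032).round(4))
hsv=cv2.cvtColor(c['frame'],cv2.COLOR_RGB2HSV)
b=cv2.inRange(hsv,(100,150,60),(125,255,255)); r=cv2.inRange(hsv,(0,180,90),(6,255,255))
for v in range(110,230,8):
    x=np.where(b[v,335:410])[0]+335; t=np.where(r[v,330:360])[0]+330
    f=lambda u,z:onz(c,u,v,z)[:2].round(4)
    print(v,len(x)and(x.min(),x.max(),f(x.min(),.119),f(x.max(),.119)),len(t)and(t.min(),t.max(),f(t.min(),.113),f(t.max(),.113)))
```

```text
seat [0.4735 0.0779 0.032 ]
seat [0.4745 0.0065 0.032 ]
seat [ 0.4732 -0.0654  0.032 ]
seat [ 0.4736 -0.1353  0.032 ]
110 0 0
118 (np.int64(361), np.int64(391), array([ 0.6733, -0.0173]), array([ 0.7059, -0.0173])) 0
126 (np.int64(360), np.int64(393), array([ 0.673 , -0.0259]), array([ 0.7091, -0.0259])) 0
134 (np.int64(360), np.int64(392), array([ 0.6738, -0.0346]), array([ 0.7091, -0.0346])) 0
142 (np.int64(359), np.int64(387), array([ 0.6735, -0.0434]), array([ 0.7046, -0.0434])) 0
150 (np.int64(359), np.int64(384), array([ 0.6743, -0.0523]), array([ 0.7022, -0.0523])) (np.int64(346), np.int64(352), array([ 0.6615, -0.0533]), array([ 0.6683, -0.0533]))
158 (np.int64(358), np.int64(383), array([ 0.674 , -0.0613]), array([ 0.7021, -0.0614])) (np.int64(344), np.int64(350), array([ 0.6599, -0.0625]), array([ 0.6668, -0.0625]))
166 (np.int64(358), np.int64(382), array([ 0.6748, -0.0705]), array([ 0.702 , -0.0705])) (np.int64(342), np.int64(348), array([ 0.6583, -0.0718]), array([ 0.6652, -0.0718]))
174 (np.int64(360), np.int64(381), array([ 0.6779, -0.0799]), array([ 0.7019, -0.0799])) (np.int64(343), np.int64(346), array([ 0.6602, -0.0813]), array([ 0.6637, -0.0813]))
182 (np.int64(356), np.int64(380), array([ 0.6742, -0.0893]), array([ 0.7018, -0.0893])) (np.int64(339), np.int64(345), array([ 0.6563, -0.0909]), array([ 0.6633, -0.0909]))
190 (np.int64(356), np.int64(379), array([ 0.6751, -0.0989]), array([ 0.7017, -0.0989])) (np.int64(337), np.int64(343), array([ 0.6546, -0.1007]), array([ 0.6617, -0.1007]))
198 (np.int64(357), np.int64(378), array([ 0.6771, -0.1086]), array([ 0.7016, -0.1087])) 0
206 (np.int64(354), np.int64(377), array([ 0.6744, -0.1185]), array([ 0.7015, -0.1185])) 0
214 (np.int64(353), np.int64(376), array([ 0.6741, -0.1286]), array([ 0.7013, -0.1286])) 0
222 (np.int64(358), np.int64(374), array([ 0.6809, -0.1388]), array([ 0.7   , -0.1388])) 0
```

Grip and trigger dimensions match (46 mm front to back). Seats: x .4735, y .079, .007, -.064, -.135. I'm going for the accumulator at (.524,-.306).

```bash
cat >> h.py <<'E'
def loc():
    c=cam('scene');d=cam('side')
    a=[b[0] for b in blobs(c,*YEL,25)];e=[b[0] for b in blobs(d,*YEL,60)]
    for p in a:
        for q in e:
            x,g=tri(c,p,d,q)
            if g<.004 and .06<x[2]<.3: print('plug',x.round(3),round(g,4))
    s=read_state();print('tcp',s['tool_pos'].round(4),s['finger_gap'],s['grip_force'],s['clock'])
E
python3 -m pendant '-0.6 -3.5 -1 0;-1.2 -7 -3 0;-1.8 -11 -5 0;-2.4 -15 -8 0;-3 -19 -11 0;-3.6 -22 -14 0;-3.6 -23 -17 0;-3.6 -23 -17 0' 0.3; python3 -c "from h import *;loc()"
```

```text
clock: 3.3
tool_pos: [0.5215, -0.3054, 0.1225]
ee_rot: [-2.214, -2.216, 0.003]
ft_force: [-1.3, 1.0, 0.2]
finger_gap: 0.0611
grip_force: 0.0
plug [ 0.305 -0.342  0.078] 0.0012
plug [ 0.535 -0.383  0.081] 0.0014
plug [ 0.437 -0.312  0.082] 0.0003
plug [ 0.524 -0.306  0.082] 0.0007
plug [ 0.697 -0.432  0.079] 0.001
tcp [ 0.5232 -0.3041  0.1254] 0.061489965758041894 0.0 3.4
```

```bash
python3 -m pendant '0 0 -3 0;0 0 -5.2 0;0 0 -5.2 0;0 0 -5.2 0'; python3 -m pendant '0 0 0 0;0 0 0 0;0 0 0 0;0 0 0 0;0 0 0 0;0 0 0 0' -1 40;  python3 -m pendant '0 0 2 0;0 0 5 0;0 0 9 0;0 0 13 0;0 0 14 0;0 0 14 0'
```

```text
clock: 3.73
tool_pos: [0.5256, -0.3045, 0.0775]
ee_rot: [-2.217, -2.226, -0.001]
ft_force: [0.5, -0.2, 0.1]
finger_gap: 0.0616
grip_force: 0.0
clock: 4.23
tool_pos: [0.5248, -0.3068, 0.0769]
ee_rot: [2.22, 2.222, 0.0]
ft_force: [0.1, -0.3, 2.0]
finger_gap: 0.0251
grip_force: 40.1
clock: 4.73
tool_pos: [0.5264, -0.3082, 0.2194]
ee_rot: [2.215, 2.217, 0.001]
ft_force: [0.1, 0.0, -9.0]
finger_gap: 0.0251
grip_force: 40.0
```

```bash
python3 -m pendant '-0.5 3 0 0;-1 7 0 0;-1.6 11 0 0;-2.2 15 0 0;-2.8 19 0 0;-3.4 23 0 0;-4 27 0 0;-4.5 31 0 0'; python3 -m pendant '-0.5 4 -2 0;-0.65 7 -5 0;-0.65 7.6 -8 0;-0.65 7.6 -11 0;-0.65 7.6 -11 0;-0.65 7.6 -11 0;-0.65 7.6 -11 0'; python3 -c "from h import *;loc()"
```

```text
clock: 5.4
tool_pos: [0.4755, 0.0057, 0.2113]
ee_rot: [-2.216, -2.217, 0.008]
ft_force: [1.0, -0.1, -8.4]
finger_gap: 0.0249
grip_force: 40.0
clock: 5.98
tool_pos: [0.4719, 0.079, 0.1053]
ee_rot: [-2.22, -2.22, 0.004]
ft_force: [0.4, 0.3, -6.0]
finger_gap: 0.0252
grip_force: 39.9
plug [ 0.501 -0.528  0.08 ] 0.0005
plug [ 0.305 -0.343  0.078] 0.0007
plug [ 0.437 -0.382  0.082] 0.0014
plug [ 0.534 -0.382  0.082] 0.0008
plug [ 0.437 -0.312  0.082] 0.0003
plug [ 0.697 -0.432  0.079] 0.001
tcp [0.4739 0.0789 0.1073] 0.025265475709075804 39.87047731876373 6.0833
```

```bash
python3 -m pendant '0 0 -1 0;0 0 -1.9 0;0 0 -1.9 0;0 0 -1.9 0;0 0 -1.9 0'; python3 -m pendant '0 0 0 0;0 0 0 0;0 0 0 0;0 0 0 0;0 0 0 0' 0.3; python3 -m pendant '0 0 4 0;0 0 8 0;0 0 10 0;0 0 10 0' ; python3 -c "from h import *;loc()"
```

```text
clock: 6.5
tool_pos: [0.473, 0.0793, 0.0892]
ee_rot: [-2.221, -2.222, 0.0]
ft_force: [-5.6, -0.5, 6.6]
finger_gap: 0.0251
grip_force: 39.7
clock: 6.92
tool_pos: [0.4741, 0.0793, 0.0879]
ee_rot: [2.22, 2.221, 0.002]
ft_force: [-0.3, 0.2, -0.4]
finger_gap: 0.0551
grip_force: 0.0
clock: 7.25
tool_pos: [0.4779, 0.0794, 0.1936]
ee_rot: [2.214, 2.216, 0.014]
ft_force: [0.8, 0.8, -0.2]
finger_gap: 0.0613
grip_force: 0.0
plug [ 0.501 -0.528  0.08 ] 0.0005
plug [ 0.305 -0.343  0.078] 0.0007
plug [ 0.437 -0.382  0.082] 0.0011
plug [ 0.534 -0.382  0.082] 0.0002
plug [ 0.437 -0.312  0.082] 0.0005
plug [ 0.697 -0.432  0.079] 0.0007
tcp [0.474  0.0794 0.1883] 0.06118904013012699 0.0 7.35
```

```bash
python3 -m pendant '-0.4 -3 0 0;-0.8 -7 0 0;-1.2 -11 0 0;-1.6 -15 0 0;-2 -19 0 0;-2.4 -23 0 0;-2.8 -27 0 0;-3.2 -31 0 0'; python3 -m pendant '-0.3 -4 -2 0;-0.5 -8 -4 0;-0.5 -8.1 -6 0;-0.5 -8.1 -6 0;-0.5 -8.1 -6 0'; python3 -c "from h import *;loc()"
```

```text
clock: 8.02
tool_pos: [0.4392, -0.2315, 0.1849]
ee_rot: [-2.218, -2.219, 0.001]
ft_force: [0.3, 0.1, 0.4]
finger_gap: 0.0612
grip_force: 0.0
clock: 8.43
tool_pos: [0.4337, -0.3096, 0.1239]
ee_rot: [-2.216, -2.215, -0.001]
ft_force: [0.3, -0.6, 0.8]
finger_gap: 0.0612
grip_force: 0.0
plug [ 0.501 -0.528  0.08 ] 0.0006
plug [ 0.305 -0.343  0.078] 0.0015
plug [ 0.439 -0.382  0.08 ] 0.0022
plug [ 0.534 -0.382  0.082] 0.0004
plug [ 0.437 -0.312  0.082] 0.0002
plug [ 0.698 -0.432  0.079] 0.0006
tcp [ 0.436  -0.3103  0.127 ] 0.06100421994437797 0.0 8.5333
```

```bash
python3 -m pendant '0 0 -3 0;0 0 -5.1 0;0 0 -5.1 0;0 0 -5.1 0'; python3 -m pendant '0 0 0 0;0 0 0 0;0 0 0 0;0 0 0 0;0 0 0 0;0 0 0 0' -1 40;  python3 -m pendant '0 0 2 0;0 0 5 0;0 0 9 0;0 0 13 0;0 0 14 0;0 0 14 0'
python3 - <<'E'
from h import *
loc()
for n in('scene','side'):
    c=cam(n);print(n,proj(c,(.4735,.079,.094)),[list(b[0]) for b in blobs(c,*YEL,5)]);
    if n=='scene': crop(c,175,120,155,120,5,'r1.png')
E
```

```text
clock: 8.87
tool_pos: [0.4362, -0.3101, 0.0766]
ee_rot: [-2.218, -2.224, -0.0]
ft_force: [-0.0, 0.4, -0.1]
finger_gap: 0.0608
grip_force: 0.0
clock: 9.37
tool_pos: [0.4364, -0.3119, 0.0768]
ee_rot: [2.22, 2.221, 0.0]
ft_force: [1.0, 0.0, 1.1]
finger_gap: 0.0252
grip_force: 40.0
clock: 9.87
tool_pos: [0.4383, -0.3138, 0.2212]
ee_rot: [2.214, 2.216, 0.0]
ft_force: [0.4, 0.5, 0.0]
finger_gap: 0.0004
grip_force: 0.0
plug [ 0.501 -0.527  0.079] 0.0004
plug [ 0.305 -0.343  0.078] 0.0008
plug [ 0.438 -0.382  0.082] 0.0014
plug [ 0.534 -0.382  0.082] 0.0008
plug [ 0.424 -0.305  0.082] 0.002
plug [ 0.697 -0.432  0.079] 0.0004
tcp [ 0.4357 -0.3113  0.2157] 0.0004634564893822465 0.0 9.9667
scene [300.36989908 205.19054042] [[np.float64(189.6), np.float64(119.4)], [np.float64(260.0), np.float64(125.3)], [np.float64(224.6), np.float64(131.1)], [np.float64(201.7), np.float64(140.0)], [np.float64(240.0), np.float64(139.9)], [np.float64(153.2), np.float64(149.9)], [np.float64(300.8), np.float64(204.2)]]
side [236.05083025 182.08234246] [[np.float64(234.8), np.float64(182.9)], [np.float64(242.7), np.float64(252.6)], [np.float64(291.1), np.float64(264.8)], [np.float64(359.5), np.float64(268.6)], [np.float64(199.8), np.float64(270.2)], [np.float64(254.6), np.float64(270.8)], [np.float64(297.6), np.float64(311.4)]]
```

View pics/r1.png

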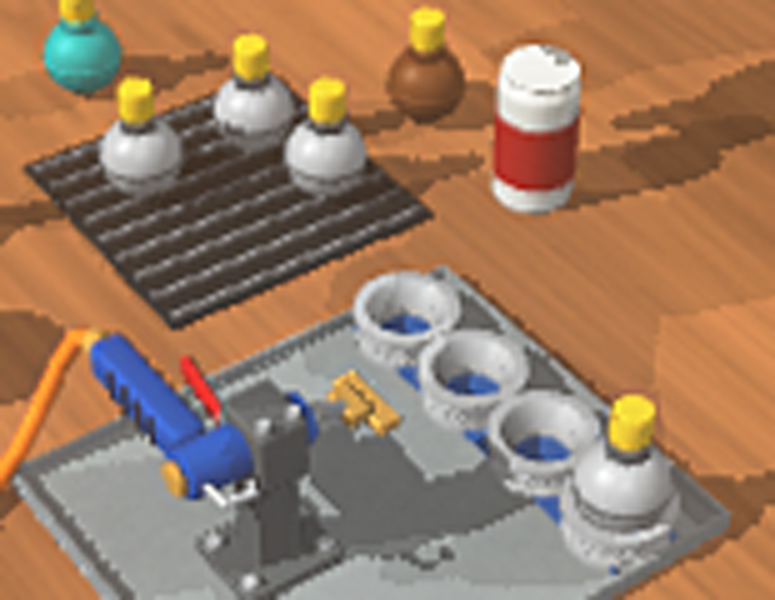

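The first one stands upright in its seat at (301,204). The grip slackened on the second, which is upright on the mat at (.424,-.305), so I regrasp it.

```bash
sed -i 's/YEL,60/YEL,35/' h.py; python3 -m pendant '0 0 0 0;-0.6 0.4 -3 0;-1.2 0.7 -6 0;-1.2 0.7 -8.9 0;-1.2 0.7 -8.9 0;-1.2 0.7 -8.9 0' 0.3; python3 -c "from h import *;loc()"
```

```text
clock: 10.57
tool_pos: [0.4222, -0.3028, 0.1246]
ee_rot: [-2.216, -2.218, -0.0]
ft_force: [0.7, -0.7, 1.0]
finger_gap: 0.0371
grip_force: 0.0
plug [ 0.501 -0.528  0.08 ] 0.0006
plug [ 0.305 -0.343  0.078] 0.0012
plug [ 0.438 -0.382  0.082] 0.0014
plug [ 0.534 -0.383  0.082] 0.0001
plug [ 0.423 -0.304  0.082] 0.0011
plug [ 0.697 -0.432  0.079] 0.001
tcp [ 0.4248 -0.3052  0.1283] 0.045037660815708126 0.0 10.6667
```

```bash
python3 -m pendant '0 0 0 0;0 0 -3 0;0 0 -5.1 0;0 0 -5.1 0;0 0 -5.1 0'; python3 -m pendant '0 0 0 0;0 0 0 0;0 0 0 0;0 0 0 0;0 0 0 0;0 0 0 0' -1 45;  python3 -m pendant '0 0 2 0;0 0 5 0;0 0 9 0;0 0 13 0;0 0 14 0;0 0 14 0'
```

```text
clock: 11.08
tool_pos: [0.4242, -0.3047, 0.0769]
ee_rot: [-2.22, -2.222, 0.0]
ft_force: [0.6, 0.5, 0.5]
finger_gap: 0.061
grip_force: 0.0
clock: 11.58
tool_pos: [0.4245, -0.3048, 0.0768]
ee_rot: [2.22, 2.221, 0.0]
ft_force: [2.9, 0.4, 0.6]
finger_gap: 0.0254
grip_force: 45.0
clock: 12.08
tool_pos: [0.4258, -0.3062, 0.2191]
ee_rot: [2.215, 2.217, -0.0]
ft_force: [-0.1, -1.3, -7.0]
finger_gap: 0.0248
grip_force: 44.9
```

```bash
python3 -m pendant '0.5 3 0 0;1 7 0 0;1.6 11 0 0;2.3 15 0 0;3 19 0 0;3.7 23 0 0;4.3 27 0 0;4.8 31 0 0'; python3 -m pendant '0 0.2 -3 0;0 0.2 -7 0;0 0.2 -10 0;0 0.2 -11 0;0 0.2 -11 0;0 0.2 -11 0'; python3 -c "from h import *;loc()"
```

```text
clock: 12.75
tool_pos: [0.4691, 0.0078, 0.2116]
ee_rot: [-2.216, -2.218, 0.007]
ft_force: [1.0, -0.0, -6.7]
finger_gap: 0.0249
grip_force: 45.0
clock: 13.25
tool_pos: [0.4706, 0.0076, 0.1045]
ee_rot: [-2.219, -2.22, 0.003]
ft_force: [1.0, 1.5, -6.4]
finger_gap: 0.0254
grip_force: 45.0
plug [ 0.501 -0.528  0.08 ] 0.0008
plug [ 0.305 -0.343  0.078] 0.0012
plug [ 0.437 -0.381  0.083] 0.0004
plug [ 0.534 -0.382  0.082] 0.0008
plug [ 0.697 -0.432  0.079] 0.001
plug [0.471 0.014 0.113] 0.002
tcp [0.4728 0.0071 0.1068] 0.025160342726197188 44.981669783592224 13.35
```

```bash
python3 -m pendant '0 0 -1 0;0 0 -1.9 0;0 0 -1.9 0;0 0 -1.9 0;0 0 -1.9 0'; python3 -m pendant '0 0 0 0;0 0 0 0;0 0 0 0;0 0 0 0;0 0 0 0' 0.3; python3 -m pendant '0 0 4 0;0 0 8 0;0 0 11 0;0 0 11 0' ; python3 -m pendant '0.7 -4 0 0;1.4 -8 0 0;2.2 -12 0 0;3 -16 0 0;3.8 -20 0 0;4.6 -24 0 0;5.3 -28 0 0;6 -32 0 0'; python3 -c "from h import *;loc()"
```

```text
clock: 13.77
tool_pos: [0.4756, 0.005, 0.091]
ee_rot: [2.214, 2.217, 0.003]
ft_force: [-1.1, -4.1, 7.5]
finger_gap: 0.0254
grip_force: 45.0
clock: 14.18
tool_pos: [0.4721, 0.0076, 0.0873]
ee_rot: [2.22, 2.223, 0.0]
ft_force: [0.3, 0.2, 0.1]
finger_gap: 0.0545
grip_force: 0.0
clock: 14.52
tool_pos: [0.4771, 0.0068, 0.2046]
ee_rot: [2.212, 2.215, 0.013]
ft_force: [0.9, -0.5, 1.5]
finger_gap: 0.0614
grip_force: 0.0
clock: 15.18
tool_pos: [0.5318, -0.3142, 0.196]
ee_rot: [-2.219, -2.221, -0.0]
ft_force: [0.6, 1.2, 0.8]
finger_gap: 0.0613
grip_force: 0.0
plug [ 0.501 -0.528  0.08 ] 0.0005
plug [ 0.305 -0.342  0.078] 0.0013
plug [ 0.437 -0.381  0.083] 0.0003
plug [ 0.534 -0.382  0.082] 0.0005
plug [ 0.697 -0.432  0.079] 0.001
plug [ 0.47  -0.011  0.09 ] 0.0009
plug [0.47  0.076 0.094] 0.0003
tcp [ 0.5317 -0.3182  0.1954] 0.060958687189454054 0.0 15.2833
```

Run:
```python
from h import *
c=cam('scene');d=cam('side')
a=cv2.resize(c['frame'][160:250,240:330],(400,400),interpolation=2);b=cv2.resize(d['frame'][165:255,200:290],(400,400),interpolation=2)
cv2.imwrite('pics/r2.png',np.hstack([a,b])[:,:,::-1])
```

```text
(no output)
```

View pics/r2.png

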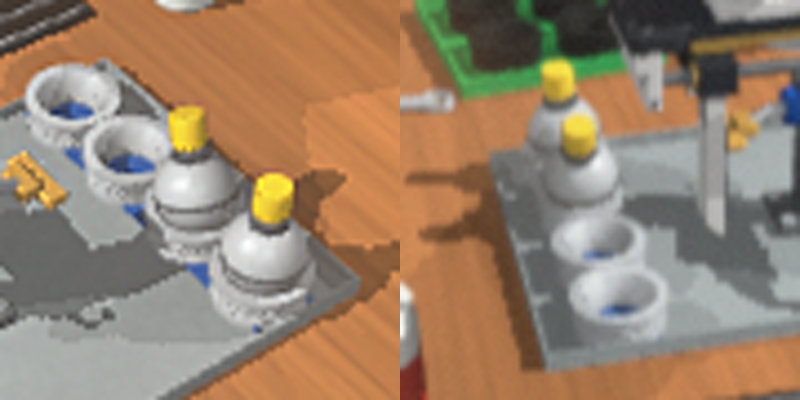

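The second accumulator leans toward -y in its seat by about 0.35 rad, with its plug at (188,130) in the left half. The first is fine. I'll right the leaner after fetching the others. Next is the one at (.534,-.382).

```bash
python3 -m pendant '0 -3 -2 0;0.1 -5.5 -4 0;0.1 -6.7 -7 0;0.1 -6.7 -7 0;0.1 -6.7 -7 0;0.1 -6.7 -7 0;0.1 -6.7 -7 0'; python3 -c "from h import *;loc()"
```

```text
clock: 15.97
tool_pos: [0.5344, -0.3787, 0.1297]
ee_rot: [2.216, 2.222, 0.001]
ft_force: [-0.6, -0.9, 0.7]
finger_gap: 0.0612
grip_force: 0.0
plug [ 0.304 -0.342  0.078] 0.0019
plug [ 0.437 -0.381  0.083] 0.0003
plug [ 0.534 -0.382  0.082] 0.0005
plug [ 0.698 -0.432  0.079] 0.0012
plug [ 0.47  -0.011  0.09 ] 0.0009
plug [0.469 0.076 0.093] 0.0004
tcp [ 0.5344 -0.3792  0.1298] 0.061244997829049616 0.0 16.0667
```

```bash
python3 -m pendant '0 -0.2 -3 0;0 -0.25 -5.3 0;0 -0.25 -5.3 0;0 -0.25 -5.3 0;0 -0.25 -5.3 0'; python3 -m pendant '0 0 0 0;0 0 0 0;0 0 0 0;0 0 0 0;0 0 0 0;0 0 0 0' -1 45;  python3 -m pendant '0 0 2 0;0 0 5 0;0 0 9 0;0 0 13 0;0 0 14 0;0 0 14 0'; python3 -m pendant '-0.6 3 0 0;-1.3 7 0 0;-2.1 11 0 0;-3 15 0 0;-4 19 0 0;-5 23 0 0;-6 24.7 0 0;-6.15 24.7 0 0'; python3 -c "from h import *;loc()"
```

```text
clock: 16.48
tool_pos: [0.5341, -0.3825, 0.0763]
ee_rot: [2.218, 2.221, 0.0]
ft_force: [0.4, -0.1, 0.4]
finger_gap: 0.061
grip_force: 0.0
clock: 16.98
tool_pos: [0.5332, -0.3822, 0.0745]
ee_rot: [2.22, 2.222, 0.0]
ft_force: [0.6, -0.0, 0.3]
finger_gap: 0.025
grip_force: 45.0
clock: 17.48
tool_pos: [0.5349, -0.3838, 0.218]
ee_rot: [2.215, 2.217, 0.0]
ft_force: [1.3, -0.1, -6.6]
finger_gap: 0.0252
grip_force: 45.0
clock: 18.15
tool_pos: [0.4665, -0.129, 0.209]
ee_rot: [-2.207, -2.219, 0.004]
ft_force: [-0.7, 0.4, -7.2]
finger_gap: 0.0252
grip_force: 45.0
plug [ 0.501 -0.528  0.08 ] 0.0005
plug [ 0.437 -0.381  0.083] 0.0003
plug [ 0.697 -0.432  0.079] 0.0007
plug [0.469 0.077 0.094] 0.0005
tcp [ 0.4691 -0.1335  0.2106] 0.02517943070771695 44.97701346874237 18.25
```

```bash
python3 -m pendant '0 0 -3 0;0 0 -7 0;0 0 -10 0;0 0 -11 0;0 0 -11.5 0;0 0 -11.5 0;0 0 -11.5 0'; python3 -c "from h import *;print(read_state()['tool_pos'])"
```

```text
clock: 18.83
tool_pos: [0.473, -0.1362, 0.1005]
ee_rot: [2.219, 2.22, 0.001]
ft_force: [-0.1, 0.0, -6.0]
finger_gap: 0.0254
grip_force: 45.0
[ 0.47304479 -0.13623231  0.10053544]
```

```bash
python3 -m pendant '0 0 -0.5 0;0 0 -1 0;0 0 -1.3 0;0 0 -1.3 0;0 0 -1.3 0;0 0 -1.3 0'; python3 -m pendant '0 0 0 0;0 0 0 0;0 0 0 0;0 0 0 0;0 0 0 0' 0.3; python3 -m pendant '0 0 2 0;0 0 4 0;0 0 8 0;0 0 11 0;0 0 11 0' ; python3 -m pendant '-0.5 -4 0 0;-1 -8 0 0;-1.5 -12 0 0;-2 -16 0 0;-2.5 -20 0 0;-3 -24 0 0;-3.5 -24.6 -4 0;-3.5 -24.6 -6 0'; python3 -c "from h import *;loc()"
```

```text
clock: 19.33
tool_pos: [0.4726, -0.1356, 0.087]
ee_rot: [2.219, 2.221, 0.001]
ft_force: [1.4, -0.9, -5.1]
finger_gap: 0.0249
grip_force: 45.0
clock: 19.75
tool_pos: [0.4717, -0.1351, 0.0867]
ee_rot: [2.22, 2.222, 0.0]
ft_force: [-0.4, -0.4, 0.0]
finger_gap: 0.0546
grip_force: 0.0
clock: 20.17
tool_pos: [0.476, -0.1371, 0.2038]
ee_rot: [2.211, 2.213, 0.007]
ft_force: [-0.0, -0.5, 0.5]
finger_gap: 0.0613
grip_force: 0.0
clock: 20.83
tool_pos: [0.4347, -0.3838, 0.1339]
ee_rot: [-2.224, -2.217, 0.001]
ft_force: [0.3, 0.9, -1.0]
finger_gap: 0.0609
grip_force: 0.0
plug [ 0.501 -0.528  0.08 ] 0.0008
plug [ 0.305 -0.342  0.077] 0.0014
plug [ 0.437 -0.381  0.083] 0.0003
plug [ 0.697 -0.432  0.079] 0.001
tcp [ 0.4332 -0.3786  0.1308] 0.061165374364278345 0.0 20.9333
```

```bash
python3 -m pendant '0 0 -3 0;0 -0.1 -5 0;0 -0.1 -5 0;0 -0.1 -5 0;0 -0.1 -5 0'
```

```text
clock: 21.35
tool_pos: [0.4378, -0.3827, 0.0883]
ee_rot: [2.217, 2.221, -0.0]
ft_force: [0.1, -0.2, 0.7]
finger_gap: 0.0612
grip_force: 0.0
```

```bash
python3 -m pendant '0 0 -1 0;0 0 -1.2 0;0 0 -1.2 0'; python3 -m pendant '0 0 0 0;0 0 0 0;0 0 0 0;0 0 0 0;0 0 0 0;0 0 0 0' -1 45;  python3 -m pendant '0 0 2 0;0 0 5 0;0 0 9 0;0 0 13 0;0 0 14 0;0 0 14 0;0 0 14 0'; python3 -c "from h import *;loc()"
```

```text
clock: 21.6
tool_pos: [0.4365, -0.3818, 0.0743]
ee_rot: [-2.22, -2.223, 0.0]
ft_force: [-0.6, 0.5, -0.3]
finger_gap: 0.061
grip_force: 0.0
clock: 22.1
tool_pos: [0.4367, -0.3822, 0.0744]
ee_rot: [2.22, 2.222, 0.0]
ft_force: [0.9, 0.4, 0.2]
finger_gap: 0.0254
grip_force: 45.0
clock: 22.68
tool_pos: [0.4357, -0.381, 0.212]
ee_rot: [-2.218, -2.22, -0.0]
ft_force: [-0.9, 0.5, -8.0]
finger_gap: 0.0249
grip_force: 45.0
plug [ 0.435 -0.375  0.224] 0.0006
plug [ 0.501 -0.528  0.08 ] 0.0007
plug [ 0.305 -0.342  0.077] 0.0015
plug [ 0.697 -0.432  0.079] 0.001
tcp [ 0.4345 -0.3797  0.2095] 0.024978372527734504 44.954913854599 22.7833
```

```bash
python3 -m pendant '0.4 3 0 0;0.8 7 0 0;1.2 11 0 0;1.7 15 0 0;2.2 19 0 0;2.7 23 0 0;3.2 27 0 0;3.6 31 0 0'; python3 -m pendant '0 0.6 -3 0;0 0.6 -7 0;0 0.6 -10 0;0 0.6 -11 0;0 0.6 -11 0;0 0.6 -11 0;0 0.6 -11 0'
```

```text
clock: 23.45
tool_pos: [0.4703, -0.0694, 0.2108]
ee_rot: [-2.217, -2.218, 0.004]
ft_force: [1.6, 0.5, -7.8]
finger_gap: 0.0254
grip_force: 45.0
clock: 24.03
tool_pos: [0.4742, -0.067, 0.1058]
ee_rot: [2.219, 2.22, 0.002]
ft_force: [0.4, 0.4, -6.5]
finger_gap: 0.0251
grip_force: 45.0
```

```bash
python3 -m pendant '0 0.1 -0.8 0;0 0.1 -1.5 0;0 0.1 -1.9 0;0 0.1 -1.9 0;0 0.1 -1.9 0;0 0.1 -1.9 0'; python3 -m pendant '0 0 0 0;0 0 0 0;0 0 0 0;0 0 0 0;0 0 0 0' 0.3; python3 -m pendant '0 0 2 0;0 0 4 0;0 0 8 0;0 0 12 0;0 -3 16 0;0 -7 19 0;0 -10 21 0;0 -10 21 0'
python3 - <<'E'
from h import *
c=cam('wrist');
for b in blobs(c,*YEL,40): print(b,onz(c,*b[0],.094).round(4))
save(c,'w2.png');loc()
E
```

```text
clock: 24.53
tool_pos: [0.4745, -0.0671, 0.0888]
ee_rot: [2.216, 2.219, -0.0]
ft_force: [-4.5, -2.2, 9.9]
finger_gap: 0.0249
grip_force: 45.0
clock: 24.95
tool_pos: [0.4729, -0.065, 0.0855]
ee_rot: [2.22, 2.222, 0.001]
ft_force: [-0.1, -0.1, -0.7]
finger_gap: 0.0549
grip_force: 0.0
clock: 25.62
tool_pos: [0.4746, -0.1698, 0.3004]
ee_rot: [2.217, 2.212, 0.001]
ft_force: [1.1, -0.3, 0.7]
finger_gap: 0.061
grip_force: 0.0
(array([250.8,  20.3]), array([239,   6,  25,  30, 557], dtype=int32)) [ 0.47   -0.0109  0.094 ]
(array([353.1,  39.9]), array([347,  16,  16,  48, 475], dtype=int32)) [ 0.5818 -0.0304  0.094 ]
(array([367.1,  39.5]), array([361,  28,  15,  24, 272], dtype=int32)) [ 0.5971 -0.03    0.094 ]
(array([253.2,  84.4]), array([242,  72,  23,  26, 479], dtype=int32)) [ 0.4722 -0.0764  0.094 ]
(array([254.4, 140.5]), array([244, 129,  22,  24, 418], dtype=int32)) [ 0.4733 -0.1399  0.094 ]
(array([451.1, 152.8]), array([438, 140,  38,  31, 307], dtype=int32)) [ 0.7114 -0.1558  0.094 ]
(array([137.7, 279.2]), array([125, 270,  24,  21, 302], dtype=int32)) [ 0.314  -0.3274  0.094 ]
(array([273.1, 377.7]), array([265, 371,  17,  13, 181], dtype=int32)) [ 0.5    -0.4996  0.094 ]
plug [ 0.501 -0.528  0.08 ] 0.0009
plug [ 0.305 -0.343  0.078] 0.0012
plug [ 0.697 -0.432  0.079] 0.001
plug [ 0.472 -0.079  0.09 ] 0.0026
plug [0.47  0.076 0.094] 0.0
tcp [ 0.4725 -0.165   0.2949] 0.06102210620630236 0.0 25.7667
```

View pics/w2.png

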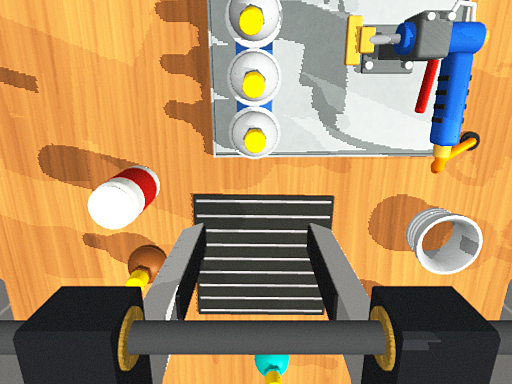

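The wrist view shows all four plugs in the rack. Two lean toward -y, at y=-.011 against .0065 and -.076 against -.064. I'll square each up by turning the tool 90° and squeezing along y.

```bash
python3 -m pendant '0 2 0 7;0 4 0 14;0 6 0 21;0 8 0 28;0 10 0 35;0 12 0 42;0 14 0 49;0 16 0 56' 0.53; python3 -m pendant '0 0.9 -3 7;0 0.9 -6 14;0 0.9 -9 21;0 0.9 -12 28;0 0.9 -15 34;0 0.9 -16 34;0 0.9 -16 34;0 0.9 -16 34'
```

```text
clock: 26.43
tool_pos: [0.4706, -0.002, 0.2925]
ee_rot: [-0.903, -3.003, -0.001]
ft_force: [-0.6, 0.3, 0.2]
finger_gap: 0.0721
grip_force: 0.0
clock: 27.1
tool_pos: [0.4716, 0.0049, 0.1346]
ee_rot: [-0.0, -3.139, -0.001]
ft_force: [0.5, -0.3, 0.5]
finger_gap: 0.0717
grip_force: 0.0
```

```bash
python3 -c "
from h import *
s=read_state();print(s['tool_pos'],R.from_rotvec(s['ee_rot']).as_matrix()[:,1])"; python3 -m pendant '0 0 0 0'
```

```text
[0.47157261 0.00491792 0.1346191 ] [2.60899929e-04 9.99999691e-01 7.41600124e-04]
clock: 27.18
tool_pos: [0.4736, 0.0042, 0.1367]
ee_rot: [-0.0, 3.139, -0.0]
ft_force: [-0.3, -0.6, -0.2]
finger_gap: 0.072
grip_force: 0.0
```

```bash
python3 -m pendant '0 -0.1 -2 0;0 -0.1 -4 0;0 -0.1 -4.8 0;0 -0.1 -4.8 0;0 -0.1 -4.8 0'; python3 -m pendant '0 0 0 0;0 0 0 0;0 0 0 0;0 0 0 0;0 0 0 0;0 0 0 0;0 0.3 0 0;0 0.3 0 0' -1 20; python3 -m pendant '0 0 0.3 0;0 0 0.5 0;0 0 0.2 0;0 0 0 0;0 0 0 0'; python3 -m pendant '0 0 0 0;0 0 0 0;0 0 0 0;0 0 0 0;0 0 0 0' 0.3; python3 -m pendant '0 0 2 0;0 0 4 0;0 -3 5 0;0 -7 5 0;0 -7.3 5 0;0 -7.3 5 0'
```

```text
clock: 27.6
tool_pos: [0.4734, 0.0028, 0.0884]
ee_rot: [-0.001, 3.14, -0.0]
ft_force: [0.8, -0.1, -0.2]
finger_gap: 0.072
grip_force: 0.0
clock: 28.27
tool_pos: [0.4726, 0.0066, 0.0874]
ee_rot: [-0.001, 3.141, 0.002]
ft_force: [0.1, -2.0, 2.6]
finger_gap: 0.0261
grip_force: 19.7
clock: 28.68
tool_pos: [0.4724, 0.0059, 0.0869]
ee_rot: [0.002, -3.141, 0.0]
ft_force: [1.3, -1.3, -2.3]
finger_gap: 0.026
grip_force: 19.8
clock: 29.1
tool_pos: [0.4727, 0.0061, 0.0875]
ee_rot: [-0.001, 3.141, 0.0]
ft_force: [-0.6, -0.1, -0.4]
finger_gap: 0.0555
grip_force: 0.0
clock: 29.6
tool_pos: [0.4728, -0.0687, 0.1377]
ee_rot: [0.005, 3.141, -0.0]
ft_force: [0.2, -0.2, 0.6]
finger_gap: 0.0611
grip_force: 0.0
```

```bash
python3 -m pendant '0 0 0 0;0 0 -2 0;0 0 -4 0;0 0 -4.9 0;0 0 -4.9 0;0 0 -4.9 0'; python3 -m pendant '0 0 0 0;0 0 0 0;0 0 0 0;0 0 0 0;0 0 0 0;0 0 0 0;0 0.2 0 0;0 0.2 0 0' -1 20; python3 -m pendant '0 0 0.3 0;0 0 0.5 0;0 0 0.2 0;0 0 0 0;0 0 0 0'; python3 -m pendant '0 0 0 0;0 0 0 0;0 0 0 0;0 0 0 0;0 0 0 0' 0.3; python3 -m pendant '0 0 2 0;0 0 5 0;3 0 8 0;6 0 11 0;10 0 14 0;14 0 17 0;18 0 17 0;18 -1 17 -6'
python3 - <<'E'
from h import *
loc()
c=cam('wrist')
for b in blobs(c,*YEL,40): print(b[0],onz(c,*b[0],.094).round(4))
E
```

```text
clock: 30.1
tool_pos: [0.472, -0.066, 0.0878]
ee_rot: [0.003, -3.14, -0.001]
ft_force: [-0.2, 0.1, 0.1]
finger_gap: 0.0611
grip_force: 0.0
clock: 30.77
tool_pos: [0.4739, -0.0667, 0.0897]
ee_rot: [-0.002, 3.139, -0.005]
ft_force: [0.1, -5.2, 5.8]
finger_gap: 0.0255
grip_force: 19.7
clock: 31.18
tool_pos: [0.4744, -0.0658, 0.0901]
ee_rot: [-0.002, 3.138, -0.002]
ft_force: [0.7, -3.4, 6.7]
finger_gap: 0.0255
grip_force: 20.0
clock: 31.6
tool_pos: [0.4716, -0.0643, 0.0876]
ee_rot: [0.002, -3.14, -0.002]
ft_force: [-0.3, -0.2, 0.8]
finger_gap: 0.0553
grip_force: 0.0
clock: 32.27
tool_pos: [0.6575, -0.0735, 0.2605]
ee_rot: [0.161, 3.131, 0.001]
ft_force: [-0.5, 1.1, -1.3]
finger_gap: 0.0611
grip_force: 0.0
plug [ 0.501 -0.527  0.079] 0.0004
plug [ 0.305 -0.343  0.078] 0.001
plug [ 0.697 -0.432  0.079] 0.001
plug [ 0.473 -0.14   0.094] 0.0004
plug [ 0.477 -0.068  0.093] 0.0007
plug [0.479 0.003 0.092] 0.0014
plug [0.469 0.076 0.093] 0.0001
tcp [ 0.6544 -0.0757  0.2577] 0.061405079091918204 0.0 32.3667
[169.6   4.8] [ 0.4819 -0.1391  0.094 ]
[244.5   3.1] [ 0.4879 -0.0684  0.094 ]
[291.3 101.5] [ 0.582  -0.0311  0.094 ]
[293.2 115.2] [ 0.5959 -0.0302  0.094 ]
[186.6 220.3] [ 0.6999 -0.1596  0.094 ]
```

All four now sit within about 0.1 rad of upright with a 72 mm pitch. Now the trigger: go over (.678,-.090) with the tool closing along x.

```bash
python3 -m pendant '0.5 0 0 -7;1 -0.5 0 -14;1.5 -0.8 0 -21;2 -1.2 0 -28;2.4 -1.4 0 -35;2.4 -1.4 0 -42;2.4 -1.4 0 -49;2.4 -1.4 0 -56' 0.49; python3 -m pendant '0 0 -2 -7;0 0 -4 -14;0 0 -6 -21;0 0 -8 -28;0 0 -9 -28;0 0 -9 -28;0 0 -9 -28'; python3 -c "
from h import *
s=read_state();print(s['tool_pos'],R.from_rotvec(s['ee_rot']).as_matrix()[:,1])
c=cam('wrist');save(c,'w3.png')"
```

```text
clock: 33.08
tool_pos: [0.6743, -0.0883, 0.2571]
ee_rot: [-1.62, -2.687, 0.001]
ft_force: [0.2, -0.0, 0.5]
finger_gap: 0.0701
grip_force: 0.0
clock: 33.67
tool_pos: [0.6752, -0.0886, 0.1677]
ee_rot: [-2.215, -2.225, 0.002]
ft_force: [-0.4, -0.1, 0.4]
finger_gap: 0.0698
grip_force: 0.0
[ 0.67524503 -0.08860472  0.16770092] [ 0.99998797  0.00434773 -0.00227064]
```

View pics/w3.png

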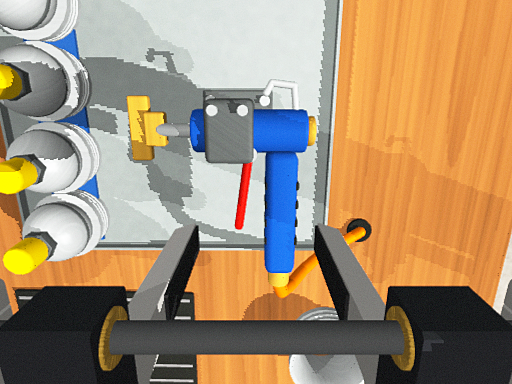

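The fingers straddle the trigger (238–250,160–228) and the grip (268–296). I shift +5 mm in x and go down.

```bash
python3 -m pendant '0.3 -0.1 -2 0;0.5 -0.1 -4 0;0.5 -0.1 -6 0;0.5 -0.1 -7.8 0;0.5 -0.1 -7.8 0;0.5 -0.1 -7.8 0;0.5 -0.1 -7.8 0'; python3 -m pendant '0 0 0 0;0 0 0 0;0 0 0 0;0 0 0 0;0 0 0 0;0 0 0 0;0 0 0 0;0 0 0 0' -1 30
```

```text
clock: 34.3
tool_pos: [0.6831, -0.0904, 0.0928]
ee_rot: [2.217, 2.221, 0.003]
ft_force: [0.1, -0.9, -0.3]
finger_gap: 0.07
grip_force: 0.0
clock: 34.97
tool_pos: [0.6887, -0.0903, 0.0912]
ee_rot: [2.21, 2.215, 0.017]
ft_force: [18.8, -0.1, -9.8]
finger_gap: 0.0344
grip_force: 30.4
```

The gap of 34.4 mm means the trigger is home. I ease the sideways load and hold.

```bash
python3 -m pendant '0.3 0 0 0;0.5 0 0 0;0.5 0 0 0;0.5 0 0 0;0.5 0 0 0;0.5 0 0 0;0.5 0 0 0;0.5 0 0 0'; python3 -m pendant '0 0 0 0;0 0 0 0;0 0 0 0;0 0 0 0;0 0 0 0;0 0 0 0;0 0 0 0;0 0 0 0';python3 -m pendant '0 0 0 0;0 0 0 0;0 0 0 0;0 0 0 0;0 0 0 0;0 0 0 0;0 0 0 0;0 0 0 0'; python3 -c "from h import *;loc()"
```

```text
clock: 35.63
tool_pos: [0.6886, -0.0903, 0.0913]
ee_rot: [2.217, 2.22, 0.005]
ft_force: [6.6, 0.4, -0.3]
finger_gap: 0.0344
grip_force: 30.4
clock: 36.3
tool_pos: [0.6886, -0.0903, 0.0913]
ee_rot: [2.217, 2.22, 0.005]
ft_force: [6.8, 0.1, -0.3]
finger_gap: 0.034
grip_force: 30.4
clock: 36.97
tool_pos: [0.6886, -0.0903, 0.0913]
ee_rot: [2.217, 2.22, 0.005]
ft_force: [6.1, -0.4, -0.6]
finger_gap: 0.0342
grip_force: 30.4
plug [ 0.305 -0.343  0.078] 0.0012
plug [ 0.697 -0.432  0.079] 0.001
plug [ 0.473 -0.14   0.094] 0.0005
plug [ 0.477 -0.069  0.093] 0.0002
plug [0.479 0.004 0.093] 0.0001
plug [0.469 0.076 0.093] 0.0001
tcp [ 0.6886 -0.0903  0.0913] 0.03422295309616245 30.423896089196205 37.0667
```

Held home for over 2 s with all four standing. Release and go to the first rack accumulator.

```bash
python3 -m pendant '0 0 0 0;0 0 0 0;0 0 0 0;0 0 0 0;0 0 0 0;0 0 0 0' 0.49; python3 -m pendant '0 0 3 0;0 0 6 0;0 0 9 0;-3 1 11 0;-6 4 11 0;-9 7 11 0;-12 10 11 0;-15 12.5 11 0' 0.3; python3 -m pendant '-3 2 0 0;-6 4 0 0;-6.5 4.2 -2 0;-6.5 4.2 -5 0;-6.5 4.2 -6 0;-6.5 4.2 -6 0;-6.5 4.2 -6 0'; python3 -c "from h import *;loc()"
```

```text
clock: 37.57
tool_pos: [0.6865, -0.09, 0.0899]
ee_rot: [-2.221, -2.222, -0.0]
ft_force: [-0.5, -0.5, -0.6]
finger_gap: 0.0688
grip_force: 0.0
clock: 38.23
tool_pos: [0.5355, 0.0362, 0.2004]
ee_rot: [2.221, 2.222, 0.002]
ft_force: [0.0, 1.4, -0.2]
finger_gap: 0.0613
grip_force: 0.0
clock: 38.82
tool_pos: [0.4716, 0.0768, 0.1402]
ee_rot: [-2.22, -2.221, 0.001]
ft_force: [0.2, 0.1, 0.4]
finger_gap: 0.0609
grip_force: 0.0
plug [ 0.501 -0.528  0.08 ] 0.0005
plug [ 0.305 -0.343  0.078] 0.0007
plug [ 0.697 -0.432  0.079] 0.0007
plug [ 0.473 -0.141  0.094] 0.0004
plug [0.47  0.076 0.094] 0.0
tcp [0.4731 0.0766 0.1416] 0.06105891702796636 0.0 38.9167
```

```bash
python3 -m pendant '0 0 -3 0;0 0 -5.5 0;0 0 -5.5 0;0 0 -5.5 0'; python3 -m pendant '0 0 0 0;0 0 0 0;0 0 0 0;0 0 0 0;0 0 0 0;0 0 0 0' -1 45;  python3 -m pendant '0 0 2 0;0 0 5 0;0 0 9 0;0 0 13 0;0 0 13 0;0 0 13 0'; python3 -m pendant '-0.3 3 0 0;-0.7 7 0 0;-1.1 11 0 0;-1.5 15 0 0;-2 19 0 0;-2.4 23 0 0;-2.7 27 0 0;-2.8 31 0 0'; python3 -m pendant '0 0 -3 0;0 0 -7 0;0 0 -10 0;0 0 -11 0;0 0 -11 0;0 0 -11 0;0 0 -11 0'
```

```text
clock: 39.25
tool_pos: [0.4715, 0.0767, 0.0854]
ee_rot: [-2.22, -2.221, 0.001]
ft_force: [0.4, -1.0, -0.4]
finger_gap: 0.0612
grip_force: 0.0
clock: 39.75
tool_pos: [0.4713, 0.077, 0.0858]
ee_rot: [-2.22, -2.222, 0.0]
ft_force: [0.6, -0.1, -2.2]
finger_gap: 0.0252
grip_force: 44.6
clock: 40.25
tool_pos: [0.4727, 0.0769, 0.2164]
ee_rot: [2.218, 2.22, 0.004]
ft_force: [0.4, 0.4, -8.7]
finger_gap: 0.0254
grip_force: 44.9
clock: 40.92
tool_pos: [0.4396, 0.387, 0.2094]
ee_rot: [-2.218, -2.221, 0.016]
ft_force: [-0.1, -0.1, -7.7]
finger_gap: 0.0252
grip_force: 45.0
clock: 41.5
tool_pos: [0.4444, 0.3872, 0.1062]
ee_rot: [2.221, 2.222, 0.003]
ft_force: [0.5, -0.4, -7.0]
finger_gap: 0.0247
grip_force: 45.0
```

```bash
python3 -m pendant '0 0 -0.6 0;0 0 -1.2 0;0 0 -1.7 0;0 0 -1.7 0;0 0 -1.7 0;0 0 -1.7 0'; python3 -m pendant '0 0 0 0;0 0 0 0;0 0 0 0;0 0 0 0;0 0 0 0' 0.3; python3 -m pendant '0 0 2 0;0 0 4 0;0 -2 8 0;0 -6 12 0;0 -10 12 0;0.5 -14 12 0;1 -18 12 0;1.5 -22 12 0' ; python3 -c "from h import *;loc()
c=cam('wrist')
for b in blobs(c,*YEL,40): print(b[0],onz(c,*b[0],.094).round(4))"
```

```text
clock: 42.0
tool_pos: [0.4445, 0.3869, 0.0904]
ee_rot: [2.219, 2.222, 0.003]
ft_force: [-1.1, -4.8, 5.7]
finger_gap: 0.0251
grip_force: 45.0
clock: 42.42
tool_pos: [0.4437, 0.3873, 0.0883]
ee_rot: [-2.22, -2.222, -0.001]
ft_force: [-0.2, 0.3, 0.6]
finger_gap: 0.0551
grip_force: 0.0
clock: 43.08
tool_pos: [0.4578, 0.1734, 0.2092]
ee_rot: [2.218, 2.223, 0.003]
ft_force: [0.7, -1.6, 0.1]
finger_gap: 0.0611
grip_force: 0.0
plug [ 0.501 -0.528  0.08 ] 0.0005
plug [ 0.305 -0.343  0.078] 0.0007
plug [ 0.697 -0.432  0.079] 0.001
plug [ 0.473 -0.141  0.094] 0.0005
plug [ 0.477 -0.068  0.094] 0.0006
plug [0.479 0.004 0.093] 0.0004
plug [0.446 0.373 0.092] 0.0001
tcp [0.4586 0.1698 0.2086] 0.06129693807618372 0.0 43.1833
[275.5 317.7] [0.4776 0.0228 0.094 ]
[273.8 376. ] [ 0.4764 -0.0566  0.094 ]
```

It stands, leaning slightly toward -y (~0.2 rad). The force pattern says the cups lie ~3–4 mm lower in y than measured, so I'll apply that. Next accumulator, from seat 1.

```bash
python3 -m pendant '0.5 -4 0 0;1 -8 0 0;1.5 -12 -2 0;1.75 -16 -4 0;1.75 -16.3 -7 0;1.75 -16.3 -7 0;1.75 -16.3 -7 0;1.75 -16.3 -7 0'; python3 -c "from h import *;loc()"
```

```text
clock: 43.9
tool_pos: [0.4758, 0.0132, 0.1391]
ee_rot: [2.218, 2.224, 0.002]
ft_force: [0.3, 0.3, 0.5]
finger_gap: 0.0612
grip_force: 0.0
plug [ 0.501 -0.528  0.08 ] 0.0005
plug [ 0.305 -0.342  0.078] 0.0011
plug [ 0.697 -0.432  0.079] 0.001
plug [ 0.473 -0.141  0.094] 0.0005
plug [ 0.478 -0.068  0.094] 0.0009
plug [0.48  0.004 0.093] 0.001
tcp [0.4766 0.0131 0.1401] 0.060972492718583245 0.0 44.0
```

```bash
python3 -m pendant '0 -0.9 0 0;0 -0.9 -3 0;0 -0.9 -5.4 0;0 -0.9 -5.4 0;0 -0.9 -5.4 0'; python3 -m pendant '0 0 0 0;0 0 0 0;0 0 0 0;0 0 0 0;0 0 0 0;0 0 0 0' -1 45;  python3 -m pendant '0 0 2 0;0 0 5 0;0 0 9 0;0 0 13 0;0 0 13 0;0 0 13 0'; python3 -m pendant '0.5 3 0 0;1 7 0 0;1.6 11 0 0;2.2 15 0 0;2.8 19 0 0;3.4 23 0 0;4 27 0 0;4.6 31 0 0'; python3 -m pendant '0.4 4 0 0;0.6 8 -3 0;0.6 8.1 -7 0;0.6 8.1 -10 0;0.6 8.1 -11 0;0.6 8.1 -11 0;0.6 8.1 -11 0;0.6 8.1 -11 0'
```

```text
clock: 44.42
tool_pos: [0.4744, 0.003, 0.0842]
ee_rot: [-2.218, -2.222, 0.002]
ft_force: [-0.2, -0.5, 1.0]
finger_gap: 0.0612
grip_force: 0.0
clock: 44.92
tool_pos: [0.4774, 0.0024, 0.0858]
ee_rot: [2.218, 2.219, 0.005]
ft_force: [3.7, 1.3, 0.4]
finger_gap: 0.026
grip_force: 43.8
clock: 45.42
tool_pos: [0.4758, 0.0025, 0.2154]
ee_rot: [2.219, 2.221, 0.002]
ft_force: [-0.4, 0.5, -8.0]
finger_gap: 0.0251
grip_force: 44.8
clock: 46.08
tool_pos: [0.5176, 0.3133, 0.2085]
ee_rot: [-2.217, -2.22, 0.016]
ft_force: [0.1, -0.8, -6.8]
finger_gap: 0.0251
grip_force: 44.9
clock: 46.75
tool_pos: [0.5267, 0.3928, 0.1039]
ee_rot: [-2.221, -2.221, 0.003]
ft_force: [0.9, 0.3, -6.8]
finger_gap: 0.0251
grip_force: 45.0
```

```bash
python3 -m pendant '0.1 0.1 -0.6 0;0.1 0.1 -1.2 0;0.1 0.1 -1.7 0;0.1 0.1 -1.7 0;0.1 0.1 -1.7 0;0.1 0.1 -1.7 0'; python3 -m pendant '0 0 0 0;0 0 0 0;0 0 0 0;0 0 0 0;0 0 0 0' 0.3; python3 -m pendant '0 0 2 0;0 0 4 0;0 -2 8 0;-1 -6 12 0;-2 -10 12 0;-3 -14 12 0;-4 -18 12 0;-4 -22 12 0' ; python3 -m pendant '-0.4 -4 0 0;-0.8 -8 0 0;-1 -12 0 0;-1.2 -16 0 0;-1.2 -20 -2 0;-1.2 -24 -5 0;-1.2 -24 -7 0;-1.2 -24 -7 0';  python3 -c "from h import *;loc()"
```

```text
clock: 47.25
tool_pos: [0.5292, 0.3952, 0.0879]
ee_rot: [2.22, 2.222, 0.004]
ft_force: [2.7, 1.8, -6.6]
finger_gap: 0.0251
grip_force: 45.0
clock: 47.67
tool_pos: [0.5281, 0.3947, 0.0879]
ee_rot: [2.22, 2.222, 0.0]
ft_force: [0.1, 0.0, 0.2]
finger_gap: 0.0551
grip_force: 0.0
clock: 48.33
tool_pos: [0.4873, 0.1847, 0.2082]
ee_rot: [2.218, 2.224, 0.001]
ft_force: [0.2, -1.1, 0.3]
finger_gap: 0.0612
grip_force: 0.0
clock: 49.0
tool_pos: [0.4725, -0.0555, 0.1328]
ee_rot: [-2.22, -2.212, 0.008]
ft_force: [-1.3, -0.3, -0.8]
finger_gap: 0.0614
grip_force: 0.0
plug [ 0.501 -0.528  0.08 ] 0.0008
plug [ 0.305 -0.342  0.078] 0.0011
plug [ 0.697 -0.432  0.079] 0.001
plug [ 0.473 -0.141  0.094] 0.0004
plug [ 0.477 -0.068  0.093] 0.0009
tcp [ 0.4758 -0.0539  0.1369] 0.061478394753875204 0.0 49.1
```

```bash
python3 -m pendant '0 -0.8 0 0;0 -1.3 0 0;0 -1.3 -3 0;0 -1.3 -5.3 0;0 -1.3 -5.3 0;0 -1.3 -5.3 0'; python3 -m pendant '0 0 0 0;0 0 0 0;0 0 0 0;0 0 0 0;0 0 0 0;0 0 0 0' -1 45;  python3 -m pendant '0 0 2 0;0 0 5 0;0 0 9 0;0 0 13 0;0 0 13 0;0 0 13 0'; python3 -m pendant '-0.2 3 0 0;-0.5 7 0 0;-0.8 11 0 0;-1 15 0 0;-1.3 19 0 0;-1.6 23 0 0;-1.8 27 0 0;-2 31 0 0'; python3 -m pendant '-0.1 4 0 0;-0.1 5.8 -3 0;-0.1 5.8 -7 0;-0.1 5.8 -10 0;-0.1 5.8 -11 0;-0.1 5.8 -11 0;-0.1 5.8 -11 0;-0.1 5.8 -11 0'
```

```text
clock: 49.6
tool_pos: [0.4766, -0.0666, 0.0846]
ee_rot: [-2.218, -2.223, 0.001]
ft_force: [-0.0, 0.8, 0.1]
finger_gap: 0.0611
grip_force: 0.0
clock: 50.1
tool_pos: [0.4774, -0.0673, 0.085]
ee_rot: [2.219, 2.222, 0.001]
ft_force: [-0.1, 0.1, 2.7]
finger_gap: 0.0253
grip_force: 44.4
clock: 50.6
tool_pos: [0.4778, -0.0676, 0.2155]
ee_rot: [2.218, 2.22, 0.003]
ft_force: [-1.5, 0.7, -8.3]
finger_gap: 0.0253
grip_force: 44.8
clock: 51.27
tool_pos: [0.4529, 0.2437, 0.2094]
ee_rot: [-2.217, -2.22, 0.013]
ft_force: [0.3, -0.2, -7.7]
finger_gap: 0.0251
grip_force: 45.0
clock: 51.93
tool_pos: [0.4563, 0.3006, 0.1046]
ee_rot: [2.221, 2.222, 0.001]
ft_force: [0.7, -0.7, -6.7]
finger_gap: 0.025
grip_force: 45.0
```

```bash
python3 -m pendant '-0.1 0 -0.6 0;-0.1 0 -1.2 0;-0.1 0 -1.7 0;-0.1 0 -1.7 0;-0.1 0 -1.7 0;-0.1 0 -1.7 0'; python3 -m pendant '0 0 0 0;0 0 0 0;0 0 0 0;0 0 0 0;0 0 0 0' 0.3; python3 -m pendant '0 0 2 0;0 0 4 0;0 -2 8 0;0.3 -6 12 0;0.6 -10 12 0;0.9 -14 12 0;1.2 -18 12 0;1.5 -22 12 0' ; python3 -m pendant '0.1 -4 0 0;0.2 -8 0 0;0.2 -12 0 0;0.2 -16 0 0;0.3 -20 -2 0;0.3 -22 -5 0;0.3 -22 -7 0;0.3 -22 -7 0';  python3 -c "from h import *;loc()"
```

```text
clock: 52.43
tool_pos: [0.4564, 0.3019, 0.0888]
ee_rot: [2.22, 2.222, 0.007]
ft_force: [0.6, 2.8, 1.3]
finger_gap: 0.025
grip_force: 45.0
clock: 52.85
tool_pos: [0.4546, 0.3005, 0.0871]
ee_rot: [2.22, 2.222, -0.001]
ft_force: [0.6, 0.1, 0.6]
finger_gap: 0.0546
grip_force: 0.0
clock: 53.52
tool_pos: [0.4692, 0.0866, 0.208]
ee_rot: [2.218, 2.222, 0.002]
ft_force: [1.0, -0.5, -0.3]
finger_gap: 0.061
grip_force: 0.0
clock: 54.18
tool_pos: [0.4681, -0.1316, 0.1325]
ee_rot: [-2.217, -2.212, 0.005]
ft_force: [-1.5, 0.6, -0.8]
finger_gap: 0.0614
grip_force: 0.0
plug [ 0.501 -0.528  0.08 ] 0.0006
plug [ 0.697 -0.432  0.079] 0.001
plug [ 0.473 -0.14   0.094] 0.0004
tcp [ 0.4714 -0.1314  0.1367] 0.06068709146677875 0.0 54.2833
```

```bash
python3 -m pendant '0 -0.8 0 0;0 -0.8 0 0;0 -0.8 -3 0;0 -0.8 -5.3 0;0 -0.8 -5.3 0;0 -0.8 -5.3 0'; python3 -m pendant '0 0 0 0;0 0 0 0;0 0 0 0;0 0 0 0;0 0 0 0;0 0 0 0' -1 45;  python3 -m pendant '0 0 2 0;0 0 5 0;0 0 9 0;0 0 13 0;0 0 13 0;0 0 13 0'; python3 -m pendant '0.4 3 0 0;0.8 7 0 0;1.3 11 0 0;1.8 15 0 0;2.4 19 0 0;3 23 0 0;3.6 27 0 0;4.2 31 0 0'; python3 -m pendant '0.6 3 0 0;1.2 7 0 0;1.8 11 0 0;2.4 14 -1 0;2.5 14.1 -4 0;2.5 14.1 -8 0;2.5 14.1 -11 0;2.5 14.1 -11 0'; python3 -m pendant '0 0 0 0;0 0 0 0'
```

```text
clock: 54.78
tool_pos: [0.472, -0.1391, 0.0845]
ee_rot: [-2.219, -2.223, 0.001]
ft_force: [-0.6, -0.4, 0.6]
finger_gap: 0.061
grip_force: 0.0
clock: 55.28
tool_pos: [0.4734, -0.14, 0.0851]
ee_rot: [2.219, 2.22, 0.002]
ft_force: [1.5, 0.8, -1.3]
finger_gap: 0.0253
grip_force: 45.0
clock: 55.78
tool_pos: [0.4733, -0.1403, 0.2158]
ee_rot: [2.218, 2.22, 0.002]
ft_force: [0.1, 0.4, -7.1]
finger_gap: 0.0255
grip_force: 45.0
clock: 56.45
tool_pos: [0.5109, 0.1717, 0.2094]
ee_rot: [-2.217, -2.219, 0.012]
ft_force: [0.6, -0.5, -6.2]
finger_gap: 0.0253
grip_force: 45.0
clock: 57.12
tool_pos: [0.5315, 0.3082, 0.0925]
ee_rot: [-2.215, -2.218, 0.029]
ft_force: [-1.7, 0.3, -7.4]
finger_gap: 0.0247
grip_force: 44.8
clock: 57.28
tool_pos: [0.538, 0.3108, 0.1028]
ee_rot: [-2.22, -2.221, 0.005]
ft_force: [0.2, 0.3, -5.5]
finger_gap: 0.0251
grip_force: 44.8
```

```bash
python3 -m pendant '0.1 0 -0.6 0;0.1 0 -1.2 0;0.1 0 -1.7 0;0.1 0 -1.7 0;0.1 0 -1.7 0;0.1 0 -1.7 0'; python3 -m pendant '0 0 0 0;0 0 0 0;0 0 0 0;0 0 0 0;0 0 0 0' 0.3; python3 -m pendant '0 0 2 0;0 0 4 0;0 -2 8 0;-1 -5 12 0;-2 -8 16 0;-3 -11 19 0;-4 -14 20 0;-4 -14 20 0'
python3 - <<'E'
from h import *
loc()
c=cam('wrist');save(c,'w4.png')
for b in blobs(c,*YEL,40): print(b[0],onz(c,*b[0],.094).round(4))
E
```

```text
clock: 57.78
tool_pos: [0.5403, 0.3113, 0.0875]
ee_rot: [2.22, 2.222, 0.001]
ft_force: [1.2, -0.1, -5.1]
finger_gap: 0.0251
grip_force: 44.8
clock: 58.2
tool_pos: [0.5411, 0.3117, 0.0884]
ee_rot: [2.22, 2.222, 0.003]
ft_force: [1.2, -0.1, 0.4]
finger_gap: 0.0552
grip_force: 0.0
clock: 58.87
tool_pos: [0.5014, 0.1686, 0.2927]
ee_rot: [2.218, 2.215, 0.009]
ft_force: [-0.1, 0.6, -0.5]
finger_gap: 0.0607
grip_force: 0.0
plug [ 0.501 -0.528  0.08 ] 0.0005
plug [ 0.305 -0.342  0.078] 0.0011
plug [ 0.697 -0.432  0.079] 0.0007
plug [0.539 0.311 0.093] 0.0008
tcp [0.5012 0.1701 0.29  ] 0.060962452602167184 0.0 58.9667
[211.6  39.8] [0.4544 0.3101 0.094 ]
[291.7  37.7] [0.5397 0.312  0.094 ]
[315.1 306.4] [ 0.581  -0.0225  0.094 ]
[323.8 314.6] [ 0.5936 -0.0358  0.094 ]
```

View pics/w4.png

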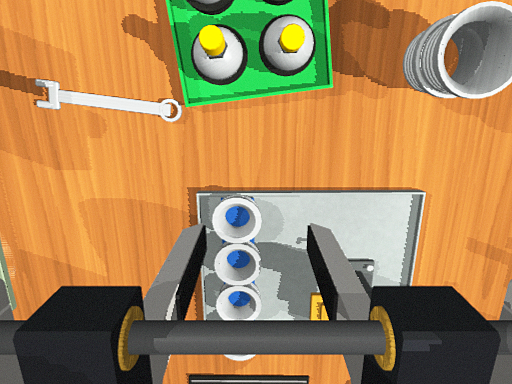

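T1 at (291,38) stands straight, but T0 at (212,40) leans a little toward +y. I move over the tray to see all four.

```bash
python3 -m pendant '0 3 0 0;0 7 0 0;0 11 0 0;0 13 0 0;0 13 0 0;0 13 0 0'
python3 - <<'E'
from h import *
c=cam('wrist');save(c,'w5.png');print(read_state()['tool_pos'])
for b in blobs(c,*YEL,40): print(b[0],onz(c,*b[0],.094).round(4))
for n in('scene','side'):
    d=cam(n);print([onz(d,*b[0],.094).round(3)[:2] for b in blobs(d,*YEL,20) if onz(d,*b[0],.094)[1]>.1])
E
```

```text
clock: 59.52
tool_pos: [0.4989, 0.3031, 0.2844]
ee_rot: [-2.215, -2.226, 0.007]
ft_force: [0.2, -1.3, -0.3]
finger_gap: 0.061
grip_force: 0.0
[0.49925762 0.3019319  0.28485892]
[288.1  79.6] [0.5315 0.4021 0.094 ]
[210.  106.3] [0.4458 0.3738 0.094 ]
[292.4 161.6] [0.5394 0.3118 0.094 ]
[219.4 162.8] [0.4543 0.31   0.094 ]
[314.  380.2] [ 0.5823 -0.0106  0.094 ]
[array([0.455, 0.31 ]), array([0.448, 0.374]), array([0.54 , 0.312]), array([0.531, 0.402])]
[array([0.531, 0.4  ]), array([0.449, 0.336]), array([0.539, 0.309])]
```

View pics/w5.png

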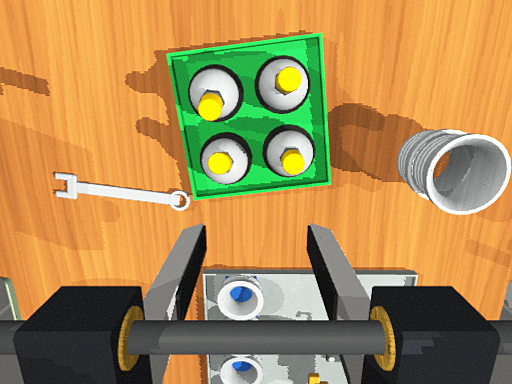

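All four stand in the cups. T0 (219,163) and T2 (210,106) lean ~0.2 rad, close to the limit, so I'll square both with the 90° squeeze.

```bash
python3 -m pendant '-1 1 0 7;-2 2 0 14;-3 3 0 21;-4 4 0 28;-5 5 0 35;-5.5 6 0 42;-5.5 7 0 49;-5.5 8 0 56'; python3 -m pendant '0 0 -2 7;0 0 -5 14;0 0 -8 21;0 0 -11 28;0 0 -13 34;0 0 -14.5 34;0 0 -14.5 34;0 0 -14.5 34'; python3 -m pendant '0 0 0 0;0 0 0 0'
```

```text
clock: 60.33
tool_pos: [0.4453, 0.3806, 0.2874]
ee_rot: [0.911, 3.006, 0.0]
ft_force: [0.3, 0.5, -0.9]
finger_gap: 0.0608
grip_force: 0.0
clock: 61.0
tool_pos: [0.445, 0.38, 0.1415]
ee_rot: [-0.002, -3.14, 0.002]
ft_force: [-0.0, 0.6, -0.0]
finger_gap: 0.0611
grip_force: 0.0
clock: 61.17
tool_pos: [0.4466, 0.3817, 0.1443]
ee_rot: [-0.0, 3.139, 0.003]
ft_force: [0.6, -0.5, -0.6]
finger_gap: 0.0612
grip_force: 0.0
```

```bash
python3 -m pendant '-0.1 0 -2 0;-0.1 0 -4 0;-0.1 0 -5.6 0;-0.1 0 -5.6 0;-0.1 0 -5.6 0'; python3 -m pendant '0 0 0 0;0 0 0 0;0 0 0 0;0 0 0 0;0 0 0 0;0 0 0 0;0 0.3 0 0;0 0.3 0 0' -1 20; python3 -m pendant '0 0 0.3 0;0 0 0.5 0;0 0 0.2 0;0 0 0 0;0 0 0 0'; python3 -m pendant '0 0 0 0;0 0 0 0;0 0 0 0;0 0 0 0;0 0 0 0' 0.3; python3 -m pendant '0 0 2 0;0 0 5 0;0.5 -3 6 0;0.9 -7 6 0;0.9 -8.1 6 0;0.9 -8.1 6 0;0.9 -8.1 6 0'
```

```text
clock: 61.58
tool_pos: [0.4443, 0.3813, 0.0867]
ee_rot: [0.001, -3.142, 0.0]
ft_force: [0.3, -0.4, -0.0]
finger_gap: 0.0611
grip_force: 0.0
clock: 62.25
tool_pos: [0.4452, 0.3837, 0.0879]
ee_rot: [-0.002, 3.14, -0.002]
ft_force: [-1.3, -6.7, 10.1]
finger_gap: 0.0267
grip_force: 19.5
clock: 62.67
tool_pos: [0.4464, 0.3855, 0.088]
ee_rot: [-0.001, 3.137, 0.004]
ft_force: [2.9, -2.0, 4.1]
finger_gap: 0.0258
grip_force: 20.0
clock: 63.08
tool_pos: [0.4437, 0.3844, 0.0858]
ee_rot: [0.002, -3.141, 0.0]
ft_force: [0.1, 0.0, 0.1]
finger_gap: 0.0557
grip_force: 0.0
clock: 63.67
tool_pos: [0.4529, 0.3033, 0.146]
ee_rot: [-0.001, -3.141, -0.001]
ft_force: [0.3, 0.8, 0.6]
finger_gap: 0.061
grip_force: 0.0
```

Now T0; then rise and look.

```bash
python3 -m pendant '0 0 -2 0;0 0 -4 0;0 0 -5.9 0;0 0 -5.9 0;0 0 -5.9 0'; python3 -m pendant '0 0 0 0;0 0 0 0;0 0 0 0;0 0 0 0;0 0 0 0;0 0 0 0;0 -0.2 0 0;0 -0.2 0 0' -1 20; python3 -m pendant '0 0 0.3 0;0 0 0.5 0;0 0 0.2 0;0 0 0 0;0 0 0 0'; python3 -m pendant '0 0 0 0;0 0 0 0;0 0 0 0;0 0 0 0;0 0 0 0' 0.3; python3 -m pendant '0 0 2 0;0 0 5 0;-1 -3 9 0;-2 -7 13 0;-3 -11 15 0;-4 -15 15 0;-4 -19 15 0;-4 -23 15 0';python3 -m pendant '0 -4 0 0;0 -8 0 0;0 -12 0 0;0 -16 0 0;0 -16 0 0;0 -16 0 0;0 -16 0 0;0 -16 0 0'
python3 - <<'E'
from h import *
loc();
for n in('scene','side'):
    d=cam(n);print([onz(d,*b[0],.094).round(3)[:2] for b in blobs(d,*YEL,20) if onz(d,*b[0],.094)[1]>.1])
    if n=='scene': crop(d,280,200,140,140,4,'end.png')
E
```

```text
clock: 64.08
tool_pos: [0.4517, 0.304, 0.0858]
ee_rot: [0.003, -3.138, 0.002]
ft_force: [0.5, 0.3, 1.7]
finger_gap: 0.0612
grip_force: 0.0
clock: 64.75
tool_pos: [0.4547, 0.3034, 0.0893]
ee_rot: [-0.0, 3.138, 0.008]
ft_force: [0.2, 4.8, 5.7]
finger_gap: 0.0261
grip_force: 19.5
clock: 65.17
tool_pos: [0.4549, 0.3022, 0.0896]
ee_rot: [-0.001, 3.138, 0.003]
ft_force: [-1.7, 1.9, 10.7]
finger_gap: 0.0255
grip_force: 20.1
clock: 65.58
tool_pos: [0.4524, 0.3005, 0.0863]
ee_rot: [0.001, -3.14, 0.003]
ft_force: [0.7, 0.6, -0.2]
finger_gap: 0.0555
grip_force: 0.0
clock: 66.25
tool_pos: [0.4133, 0.0906, 0.2377]
ee_rot: [-0.004, 3.14, -0.001]
ft_force: [0.4, 0.1, -0.3]
finger_gap: 0.0611
grip_force: 0.0
clock: 66.92
tool_pos: [0.4136, -0.0667, 0.2362]
ee_rot: [0.004, -3.141, -0.001]
ft_force: [0.5, 0.1, 0.1]
finger_gap: 0.0609
grip_force: 0.0
plug [ 0.501 -0.528  0.08 ] 0.0007
plug [ 0.305 -0.342  0.078] 0.0011
plug [ 0.697 -0.432  0.079] 0.001
plug [0.539 0.311 0.093] 0.0
tcp [ 0.4138 -0.0664  0.2364] 0.06096593535525503 0.0 67.0167
[array([0.455, 0.306]), array([0.54 , 0.312]), array([0.451, 0.384]), array([0.531, 0.402])]
[array([0.531, 0.4  ]), array([0.539, 0.309])]
```

View pics/end.png

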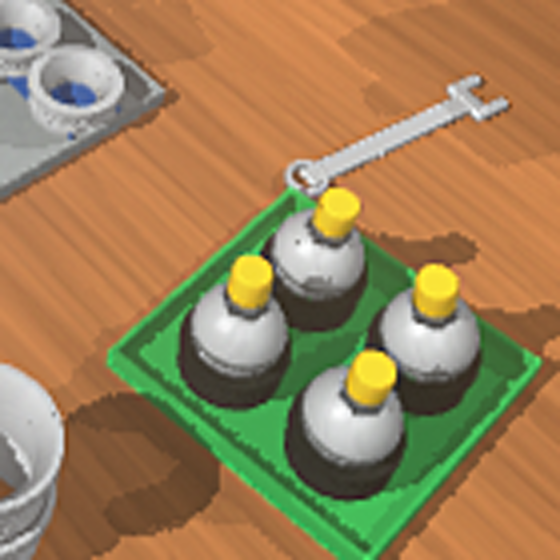

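All four stand in the tray, each within about 0.15 rad of upright, and the arm is clear. I'm handing in.

```bash
python3 -m pendant '0 0 0 0;0 0 0 0;0 0 0 0;0 0 0 0'; python3 -c "from h import *;print(ticket.close_job())"
```

```text
clock: 67.45
tool_pos: [0.4139, -0.0677, 0.2366]
ee_rot: [-0.002, 3.142, -0.0]
ft_force: [0.0, 0.1, 0.1]
finger_gap: 0.0614
grip_force: 0.0
the job is handed in; nothing more can be done
None
```

I handed the job in at 67 s; no verdict came back: all four accumulators went through the rack, the trigger was held home for over 2 s and let go (its return not checked on camera), and all four now stand in the green tray within about 0.15 rad of upright by my camera estimate.

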